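# Load a slide chest with a folding lid stay

## Robot

A 7-joint arm with a two-finger parallel gripper is mounted at the origin on a cart in front of the work surface, level with it; the furniture and walls round the work are solid. World frame = base frame: x ahead of the robot, y to its left, z up, the work surface at z = 0. Lengths are in m, angles in rad, forces in N, time in s.
With the tool pointing down it reaches from about 0.4 to 0.85 m from the base axis. Payload 10.4 kg.
Tool frame: the origin (TCP) lies at the very end of the fingers, on their centre line; the grasp point (between the pads) lies 19 mm behind it; x points along the fingers, z is the direction in which the jaws open and shut, and the axes are right-handed (so a half turn about x gives the same grasp; the last joint's range is limited). The gripper opens to 87 mm and grips with 3 to 60 N. Pads are 19 mm wide; open, the fingers measure 117 mm over their backs; the gripper's body (75 mm by 190 mm) begins 51 mm behind the grasp point.
Start: joints at [-1.37, 0.332, -0.065, 1.46, 0.022, 1.35, -0.088], TCP at [0.139, 0.609, 0.223] pointing down, gripper open.
Joint ranges: [-2.6, 2.6], [-0.5, 2.12], [-1.47, 1.34], [0.16, 2.42], [-1.27, 4.41], [0.06, 2.06], [-2.6, 2.6]. Speed limits (rad/s): [2.22, 2.22, 2.79, 2.79, 3.14, 3.14, 3.14].

## Interface

Orientations are given as a rotation vector (axis times angle).
In Python, from workcell import telemetry, snapshot, job_done gives the robot as it stands.
- The arm moves only by the shell command python3 -m crank 'ROWS'. ROWS is JSON, one flat list of numbers, 5 for each row, row after row: the shift along the tool's x, y, z in m, then the turn about the tool's x in rad, then the opening in per cent of the stroke, from 0 (shut) to 100 (fully open). In form: [x, y, z, spin, grip, x, y, z, spin, grip, ...]. A call has 1 to 20 rows; each row shifts and turns the commanded pose from where the row before left it, along the tool's axes as they then stand; what a row does not reach is not made up. A row lasts 1/12 s, in which the tool goes at most 41.7 mm and 7.16 degrees, less where a joint would pass 70% of its speed; a pose out of reach is approached as far as the arm can. A call with a gripper value outside its range is refused whole. The fingers move at their own pace and stop on an object; the grip force is fixed at half the most. Time passes only in rows, so rows that do not move let the fingers close. It gives the time, the measured TCP pose, the force and the opening at its end, in the units of the state.
- telemetry.state(): the state, without advancing time (a new reading comes with each control period).
- snapshot(name): name is "scene" or "top" or "wrist"; returns a dict with "frame" (384x512x3 uint8, blue, green, red), "mtx" (3x3 intrinsics, pixels), "k1" (the pictures are not rectified: a ray, as slopes to the right and down, at radius r is drawn at 1 + k1 r^2 times it, then the intrinsics apply), "pose" (4x4, takes a point from camera to world coordinates). Camera axes: x right, y down, z forward; pixel columns grow to the right and rows downward; lengths in m; the calibration is good to about 2 mm. A picture is of the moment at which its call begins. There is no depth.
- job_done(): hands the job in, once; it reports no verdict.
The state is a dict: "time_s": time; "joints": joint angles; "joint_vel": joint speeds; "joint_torque": joint torques, N m; "ee_pos": TCP position; "orientation": TCP orientation; "wrist_force": force on the tool from outside, world axes, zero at the start; "wrist_torque": the same for the moment, N m; "opening": finger opening in m.
Only numpy, scipy, OpenCV 4.12 (cv2) and the standard library are available. Lean on these libraries where they do the work, as an engineer would, in place of code of your own. Each camera call takes 0.05 s, during which the arm holds its last target. There are 200 camera calls.

## Task

Raise the lid of the grey chest by its front bar until the folding stay on its side locks, then lay every box of microscope slides from the bench flat in the chest, one to a bay, lowering each gently onto the pile of card in its bay (the piles differ in height) rather than dropping or pressing it. With all the boxes in, break the stay by lifting its knuckle and lower the lid by its bar until it is fully shut, without letting it slam, and leave the other things on the bench where they are.

Things in the scene. Friction and masses are not known exactly. Their poses are not given: they have to be found in the camera images.
- chest: fixed grey open-topped chest, 132 (x) x 266 (y) x 84 mm high, walls 8 mm; origin at the centre of its underside, on the bench. Its x axis points away from its front (the side with the bar, which faces the robot) to the hinged back, y to its left, z up. Two 5 mm dividers across y, their tops 69 mm above the bench, make three bays, each 80 mm wide (y) and 116 mm long (x)
- bay_0 (a point): point on the chest's floor, 7 mm above the bench, in the left bay, midway between its side walls and 5 mm in front of the middle of its length; axes as the chest's. Each bay holds a fixed pile of card liners, 72 (y) x 108 (x) mm, whose flat top lies 24 to 44 mm above the bench, a different and unknown height in each bay, and gives about 1 mm under 6 N
- bay_1 (a point): point on the chest's floor, 7 mm above the bench, in the middle bay, midway between its side walls and 5 mm in front of the middle of its length; axes as the chest's. Each bay holds a fixed pile of card liners, 72 (y) x 108 (x) mm, whose flat top lies 24 to 44 mm above the bench, a different and unknown height in each bay, and gives about 1 mm under 6 N
- bay_2 (a point): point on the chest's floor, 7 mm above the bench, in the right bay, midway between its side walls and 5 mm in front of the middle of its length; axes as the chest's. Each bay holds a fixed pile of card liners, 72 (y) x 108 (x) mm, whose flat top lies 24 to 44 mm above the bench, a different and unknown height in each bay, and gives about 1 mm under 6 N
- lid (a joint): hinge of the lid, rad: 0 shut, 1.6 when the stay is straight (the lid cannot go farther). The front edge swings up and back about the hinge line. The lid weighs 0.3 kg and its hinge is stiff: left alone it stays put above about 1.2 rad and falls shut from below about 1.0
- lid_hinge (a point): middle of the lid's hinge line, which runs along the chest's y, 86 mm above the bench and 69 mm behind the chest's middle
- lid_bar (a point): middle of the round bar on the front edge of the lid: 12 mm thick, about 100 mm clear length along the chest's y, held by two 8 mm arms 33 mm in front of the lid's front edge. 172 mm from the hinge line; lid shut: 90 mm above the bench, 103 mm in front of the chest's middle. The point's axes turn with the lid
- stay (a joint): joint at the knuckle of the folding stay (two 63 mm links just outside the chest's right side), rad: 0 folded (lid shut), 2.89 links in line, 3.03 over centre against its stop: locked. A weak spring carries it over when the lid is raised to the end, at the latest when the lid is let go. Locked, it bears any push on the lid
- stay_knuckle (a point): middle of the 12 mm round grip pin at the stay's knuckle; it lies along the chest's y, 58 mm of it clear to the right of the links, 38 mm on the inner side of this point, then a 16 mm head. Locked: about 31 mm above and 34 mm in front of the hinge line. To unlock, move it about 30 mm at right angles to the links: up and to the chest's front, equally. The lid then stands near 1.48 rad, stay 2.25, and both rest when let go
- slide_box_0: pale box of microscope slides, 34 (x) x 82 (y) x 33 mm high, about 0.12 kg, one solid piece; origin at the centre of its underside. Grip it across its 34 mm width
- slide_box_1: pale box of microscope slides, 34 (x) x 82 (y) x 33 mm high, about 0.12 kg, one solid piece; origin at the centre of its underside. Grip it across its 34 mm width
- slide_box_2: pale box of microscope slides, 34 (x) x 82 (y) x 33 mm high, about 0.12 kg, one solid piece; origin at the centre of its underside. Grip it across its 34 mm width
- tape_roll: bystander: roll of tape 61 mm across, 18 mm high, lying flat; origin at its underside
- vial_a: bystander: glass vial 27 mm across, 57 mm tall; origin at its underside
- vial_b: bystander: glass vial 22 mm across, 52 mm tall; origin at its underside
- power_sensor: bystander: black puck 48 mm across, 18 mm high; origin at its underside
- lens_tube: bystander: black ring 30 mm across, 25 mm high; origin at its underside
- post: bystander: black post holder with a steel post, 82 mm tall; origin at its underside
- marker: bystander: pen 138 mm long lying on the bench; origin at its underside

How it is judged:
By the outcome, as a careful person would: the job done as asked, in the order asked, and still so for the second after the job is handed in, with the robot touching nothing.
Of slide_box_0, slide_box_1, slide_box_2 only 2 to 3 are there at a start; the rules pass over those that are not, and their reading is None.
At some moment in a run one of slide_box_0, slide_box_1, slide_box_2 may be knocked a few centimetres aside while the robot is not near it.
It also fails if it takes over 210 s, if anything falls off the work surface, if the arm or the gripper's body presses on something with over 40 N, if the wrist force passes 120 N, or if a joint passes its speed limit or range.

## Working session

There is one attempt and no reset: what is moved stays moved. The work goes in short steps, Python scripts to look and compute and a shell command to move; the robot and the scene stay as the last step left them, time stands still between calls to the robot, and variables do not carry over. Pictures are saved under pics/ and viewed, about 12 in all and at most 16, crops included, and the job is handed in when it is done.

```bash
ls; mkdir -p pics
python3 - <<'E'
from workcell import telemetry, snapshot
import cv2,pickle
print(telemetry.state())
for n in ("scene","top"):
    s=snapshot(n); cv2.imwrite(f"pics/{n}0.png",cv2.resize(s["frame"],(800,600),interpolation=cv2.INTER_CUBIC)); pickle.dump(s,open(f"pics/{n}0.pkl","wb")); print(n,s["mtx"].tolist() if hasattr(s["mtx"],'tolist') else s["mtx"],s["k1"],s["pose"])
E
```

```text
pics
{'time_s': 0.0, 'joints': array([-1.36959404,  0.33286834, -0.06471371,  1.46095788,  0.021585  ,
        1.34990184, -0.08849739]), 'joint_vel': array([ 7.88416166e-04, -7.86991601e-04, -9.45143401e-04, -8.37835317e-04,
       -6.17610888e-04, -8.88646806e-05, -1.63300623e-03]), 'joint_torque': array([-2.50117246e-04, -6.23240662e+01,  2.47763208e-02, -3.89908934e+01,
       -6.12008781e-02,  3.95159447e-02,  1.54932427e-04]), 'ee_pos': array([0.13861688, 0.60902699, 0.22174827]), 'orientation': array([-1.04373954,  1.30789625,  1.04217439]), 'wrist_force': array([-0.65801075, -0.50222896,  0.85209703]), 'wrist_torque': array([-0.00427814, -0.00669354, -0.06420436]), 'opening': 0.08686305953297131}
scene [[369.6449226499242, 0.0, 256.3263606523412], [0.0, 369.6449226499242, 193.55440704331053], [0.0, 0.0, 1.0]] -0.08414338482122663 [[-0.79850249 -0.37425962  0.47151195 -0.1388051 ]
 [-0.60156542  0.52554381 -0.60160015  0.87351538]
 [-0.02264554 -0.7640245  -0.64478968  1.0393532 ]
 [ 0.          0.          0.          1.        ]]
top [[459.4669062332224, 0.0, 257.98173757654445], [0.0, 459.4669062332224, 187.89451351547402], [0.0, 0.0, 1.0]] -0.08729330963016864 [[-0.02745258 -0.99576402  0.0877518   0.43756546]
 [-0.99961984  0.02712195 -0.00495804 -0.00900114]
 [ 0.00255704 -0.08785455 -0.99613003  1.67984638]
 [ 0.          0.          0.          1.        ]]
```

View pics/scene0.png

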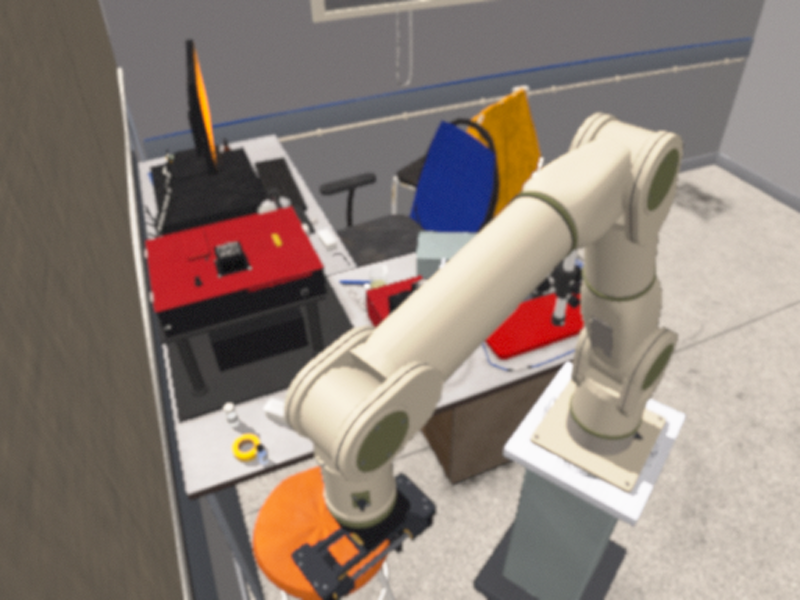

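View pics/top0.png

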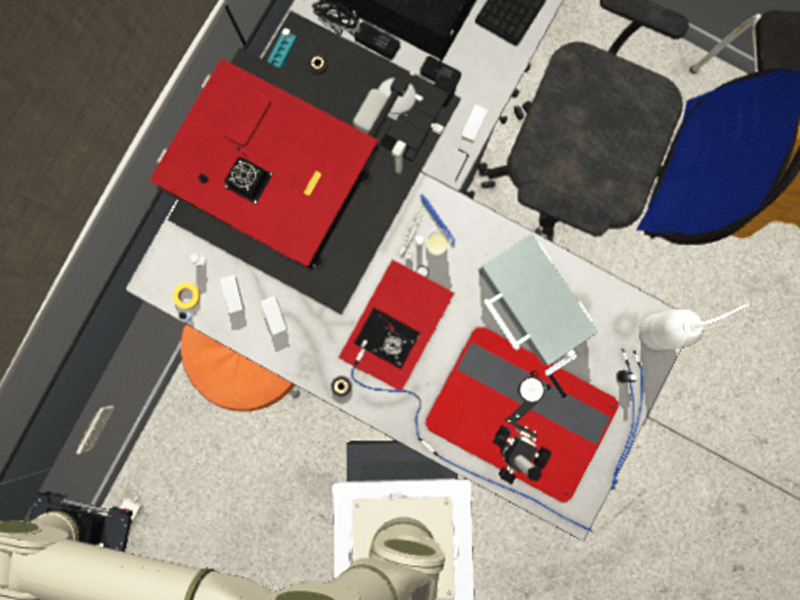

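```bash
cat > h.py <<'E'
import numpy as np,cv2,pickle
from workcell import telemetry,snapshot
from scipy.spatial.transform import Rotation as R
def ray(s,u,v):
    K=s["mtx"]; K=np.array(K); xd=np.array([(u-K[0,2])/K[0,0],(v-K[1,2])/K[1,1]]); x=xd.copy()
    for _ in range(20): x=xd/(1+s["k1"]*(x@x))
    P=np.array(s["pose"]); return P[:3,3],P[:3,:3]@np.array([x[0],x[1],1.])
def at(s,u,v,z):
    o,d=ray(s,u,v); return o+d*(z-o[2])/d[2]
def proj(s,p):
    P=np.array(s["pose"]);K=np.array(s["mtx"]); c=P[:3,:3].T@(np.array(p)-P[:3,3]); x=c[:2]/c[2]; x=x*(1+s["k1"]*(x@x)); return K[0,0]*x[0]+K[0,2],K[1,1]*x[1]+K[1,2]
def crop(s,x0,y0,x1,y1,k,name):
    c=cv2.resize(s["frame"][y0:y1,x0:x1],None,fx=k,fy=k,interpolation=cv2.INTER_CUBIC); cv2.imwrite(name,c)
E
python3 - <<'E'
from h import *
s=pickle.load(open("pics/top0.pkl","rb"))
a=s["frame"]
k=5
c1=cv2.resize(a[150:270,295:395],None,fx=5,fy=5,interpolation=cv2.INTER_CUBIC)
c2=cv2.resize(a[155:215,105:165],None,fx=5,fy=5,interpolation=cv2.INTER_CUBIC)
c3=cv2.resize(a[60:120,225:345][:,:60],None,fx=5,fy=5,interpolation=cv2.INTER_CUBIC)
c3=cv2.resize(a[50:110,255:315],None,fx=5,fy=5,interpolation=cv2.INTER_CUBIC)
cv2.imwrite("pics/c1.png",np.hstack([c1,np.vstack([c2,c3])]))
print(at(s,475*.64,122*.64,0),at(s,252*.64,305*.64,.03),at(s,540*.64,300*.64,.09))
for y in(1,):
  for p in [(130,290),(420,175),(585,538),(680,310)]: print(at(s,p[0]*.64,p[1]*.64,0))
E
```

```text
[ 0.9966205  -0.20235229  0.        ] [0.56593578 0.33266046 0.03      ] [ 0.55495585 -0.32164852  0.09      ]
[0.61179124 0.63173769 0.        ]
[ 0.86883251 -0.0655531   0.        ]
[ 0.00539452 -0.42333991  0.        ]
[ 0.5284388 -0.6746263  0.       ]
```

View pics/c1.png

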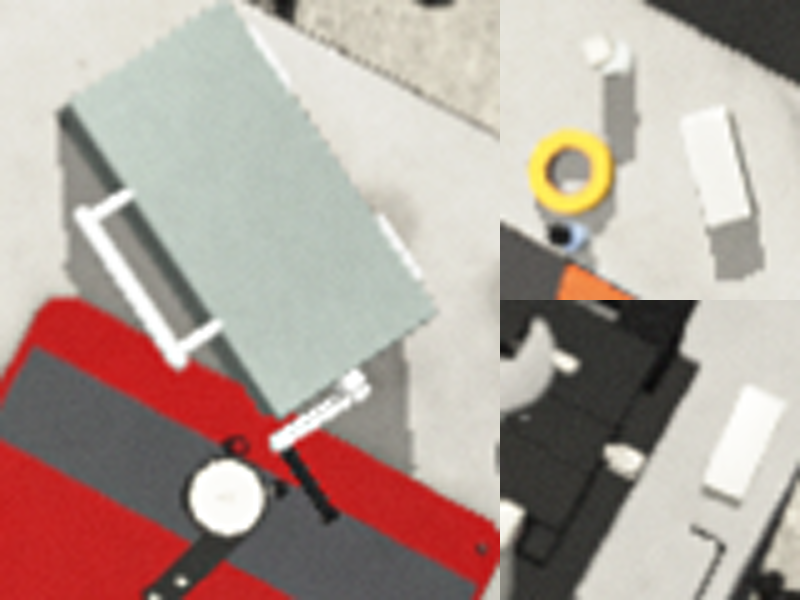

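Run:
```python
from h import *
s=pickle.load(open("pics/top0.pkl","rb"))
f=lambda p,z:at(s,295+p[0]/5,150+p[1]/5,z)
for n,p in dict(barL=(86,214),barR=(178,358),FL=(70,108),FR=(278,414),BR=(436,311),BL=(225,0),stayF=(272,443),stayB=(365,385),pin1=(285,450),pin2=(332,518)).items(): print(n,f(p,.09).round(4))
a,b=f((86,214),.09),f((178,358),.09); d=b-a; print(np.linalg.norm(d),np.degrees(np.arctan2(d[1],d[0])))
a,b=f((70,108),.09),f((278,414),.09); d=b-a; print(np.linalg.norm(d),np.degrees(np.arctan2(d[1],d[0])))
a,b=f((278,414),.09),f((436,311),.09); d=b-a; print(np.linalg.norm(d),np.degrees(np.arctan2(d[1],d[0])))
g=lambda p,z:at(s,105+p[0]/5,155+p[1]/5,z)
for p in [(182,118),(225,105),(250,215),(207,230)]: print(g(p,.033).round(4))
print('far')
g=lambda p,z:at(s,255+p[0]/5,50+p[1]/5,z)
for p in [(245,85),(285,100),(240,200),(204,186)]: print(g(p,.033).round(4))
# second box segmentation
c=s["frame"][175:225,160:190]; m=(c.min(2)>225).astype('u1'); k=cv2.findContours(m,0,2)[0]; k=max(k,key=cv2.contourArea); r=cv2.minAreaRect(k); print(r)
for q in cv2.boxPoints(r): print(at(s,q[0]+160,q[1]+175,.033).round(4))
st=telemetry.state(); Rm=R.from_rotvec(st["orientation"]).as_matrix(); print(Rm.round(3))
w=snapshot("wrist"); print(Rm.T@(w["pose"][:3,3]-st["ee_pos"]), Rm.T@w["pose"][:3,:3])
```

```text
barL [ 0.5554 -0.2048  0.09  ]
barR [ 0.4537 -0.265   0.09  ]
FL [ 0.6298 -0.1965  0.09  ]
FR [ 0.4129 -0.3331  0.09  ]
BR [ 0.4809 -0.4471  0.09  ]
BL [ 0.7034 -0.3086  0.09  ]
stayF [ 0.3931 -0.328   0.09  ]
stayB [ 0.4311 -0.3947  0.09  ]
pin1 [ 0.388  -0.3369  0.09  ]
pin2 [ 0.3402 -0.3677  0.09  ]
0.11816919608842995 -149.38467540980386
0.2563307480500916 -147.7977038442361
0.1327501949471999 -59.21334317482796
[0.6279 0.4041 0.033 ]
[0.6365 0.3726 0.033 ]
[0.5562 0.3549 0.033 ]
[0.5462 0.3863 0.033 ]
far
[ 1.0282 -0.2003  0.033 ]
[ 1.016  -0.2296  0.033 ]
[ 0.9402 -0.193   0.033 ]
[ 0.9515 -0.1669  0.033 ]
((14.561662673950195, 26.08713150024414), (22.109224319458008, 8.957601547241211), 68.74949645996094)
[0.5753 0.3134 0.033 ]
[0.5862 0.283  0.033 ]
[0.5112 0.255  0.033 ]
[0.5003 0.2853 0.033 ]
[[-0.    -0.975  0.222]
 [-0.001  0.222  0.975]
 [-1.    -0.    -0.001]]
[-1.61857080e-01  8.09796686e-02  1.33813429e-04] [[-9.33183740e-04 -2.96437318e-01  9.55051855e-01]
 [ 1.10225224e-03 -9.55051996e-01 -2.96436284e-01]
 [ 9.99998957e-01  7.76078527e-04  1.21798769e-03]]
```

```bash
cat >> h.py <<'E'
def rel(x,y,z,yaw=None,frm=None):
    """shift in present tool axes to world (x,y,z), and spin to bring tool z to world angle yaw (deg), mod 180"""
    st=telemetry.state(); Rm=R.from_rotvec(st["orientation"]).as_matrix(); p=st["ee_pos"] if frm is None else np.array(frm)
    d=Rm.T@(np.array([x,y,z])-p); a=np.degrees(np.arctan2(Rm[1,2],Rm[0,2]))
    sp=0 if yaw is None else -((yaw-a+90)%180-90)
    print("shift",d.round(4),"dist",np.linalg.norm(d).round(3),"zang",a.round(2),"spin",np.radians(sp).round(4),"t",st["time_s"]); return d
C=np.array([.5568,-.3213]); TH=np.radians(-59.)
def chest(x,y):
    return C+np.array([x*np.cos(TH)-y*np.sin(TH),x*np.sin(TH)+y*np.cos(TH)])
def tri(s1,p1,s2,p2):
    o1,d1=ray(s1,*p1);o2,d2=ray(s2,*p2); t=np.linalg.lstsq(np.c_[d1,-d2],o2-o1,rcond=None)[0]; return (o1+d1*t[0]),(o2+d2*t[1])
E
python3 - <<'E'
from h import *
s=pickle.load(open("pics/top0.pkl","rb"));c=pickle.load(open("pics/scene0.pkl","rb"))
k=.64
print(tri(s,(312*k,265*k),c,(325*k,266*k)))
rel(.139,.609,.30); rel(.5,.40,.30)
E
python3 -m crank '[-0.02,0,0,0,100, -0.02,0,0,0,100, -0.02,0,0,0,100, -0.02,0,0,0,100]'
```

```text
(array([0.62195453, 0.16137541, 0.28168719]), array([0.62584679, 0.16460558, 0.28259412]))
shift [-0.078  -0.0004 -0.0002] dist 0.078 zang 77.17 spin 0.0 t 0.15
shift [-0.0779 -0.3988 -0.1238] dist 0.425 zang 77.17 spin 0.0 t 0.15
time_s: 0.48
ee_pos: [0.1387, 0.6092, 0.3031]
orientation: [-1.043, 1.307, 1.043]
wrist_force: [0.1, -0.2, -0.7]
opening: 0.0872
```

```bash
python3 -m crank '[0,-0.0274,-0.0151,0,100, 0,-0.0274,-0.0151,0,100, 0,-0.0274,-0.0151,0,100, 0,-0.0274,-0.0151,0,100, 0,-0.0274,-0.0151,0,100, 0,-0.0274,-0.0151,0,100, 0,-0.0274,-0.0151,0,100, 0,-0.0274,-0.0151,0,100, 0,-0.0274,-0.0151,0,100, 0,-0.0274,-0.0151,0,100, 0,-0.0274,-0.0151,0,100, 0,-0.0274,-0.0151,0,100]'
python3 -m crank '[0,-0.0147,-0.0284,0,100, 0,-0.0147,-0.0284,0,100, 0,-0.0147,-0.0284,0,100, 0,-0.0147,-0.0284,0,100, 0,-0.0147,-0.0284,0,100, 0,-0.0147,-0.0284,0,100, 0,-0.0147,-0.0284,0,100, 0,-0.0147,-0.0284,0,100, 0,-0.0147,-0.0284,0,100, 0,-0.0147,-0.0284,0,100]'
python3 - <<'E'
from h import *
print(telemetry.state()["joints"].round(2)); rel(*chest(-103,0)[:0],.504,-.234,.28,121)
c=snapshot("scene"); pickle.dump(c,open("pics/scene1.pkl","wb")); cv2.imwrite("pics/scene1.png",cv2.resize(c["frame"],(800,600),interpolation=cv2.INTER_CUBIC))
E
```

```text
time_s: 1.48
ee_pos: [0.42, 0.3585, 0.3024]
orientation: [-1.043, 1.307, 1.043]
wrist_force: [0.0, -0.9, -0.2]
opening: 0.0871
time_s: 2.32
ee_pos: [0.4994, 0.0486, 0.3025]
orientation: [-1.043, 1.307, 1.043]
wrist_force: [-0.4, 0.3, 0.0]
opening: 0.0869
[-0.64  0.01  0.46  1.67 -0.    1.46  1.17]
shift [ 0.0224 -0.0672 -0.2746] dist 0.284 zang 77.18 spin -0.7648 t 2.3167
```

View pics/scene1.png

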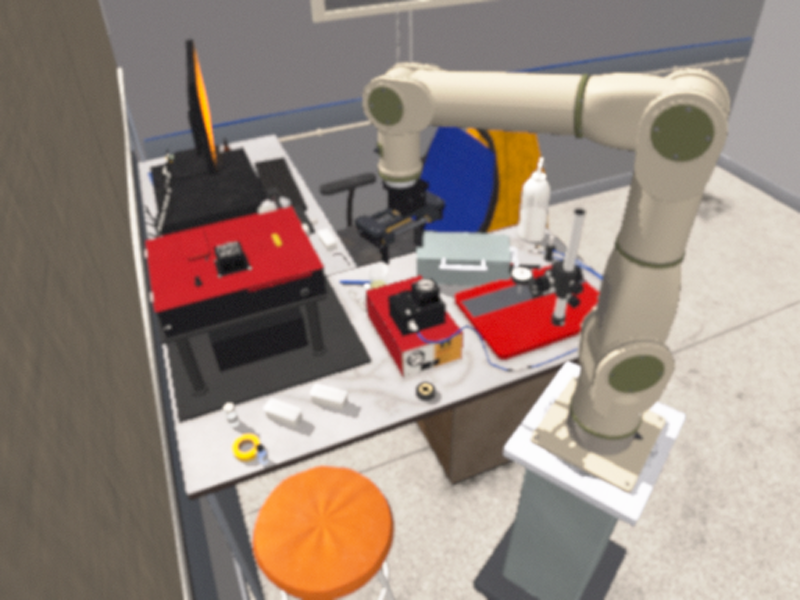

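```bash
python3 - <<'E'
from h import *
s=pickle.load(open("pics/top0.pkl","rb"));c=pickle.load(open("pics/scene1.pkl","rb"))
k=.64
for n,a,b in (("disc",(531,390),(521,273)),("posttop",(527,470),(580,212)),("bottle",(672,328),(541,160)),("fan",(395,345),(425,285)),("barmid",(502.5,323.8),(463,266))): print(n,*[q.round(3) for q in tri(s,(a[0]*k,a[1]*k),c,(b[0]*k,b[1]*k))])
print(chest(-.103,0),chest(.035,-.181),chest(-.005,.085),chest(-.005,0))
E
python3 -m crank '[0,-0.0074,-0.03,-0.085,60, 0,-0.0074,-0.03,-0.085,60, 0,-0.0074,-0.03,-0.085,60]'
```

```text
disc [ 0.357 -0.292  0.098] [ 0.36  -0.29   0.098]
posttop [ 0.226 -0.232  0.363] [ 0.217 -0.236  0.365]
bottle [ 0.478 -0.541  0.292] [ 0.457 -0.551  0.295]
fan [0.462 0.003 0.199] [0.467 0.006 0.199]
barmid [ 0.504 -0.235  0.092] [ 0.507 -0.233  0.092]
[ 0.50375108 -0.23301177] [ 0.41967905 -0.44452275] [ 0.62708403 -0.27323593] [ 0.55422481 -0.31701416]
time_s: 2.62
ee_pos: [0.5085, -0.0428, 0.3025]
orientation: [-1.235, 1.192, 1.236]
wrist_force: [2.1, 1.3, 0.4]
opening: 0.0745
```

Run:
```python
from h import *
s=pickle.load(open("pics/top0.pkl","rb"));c=pickle.load(open("pics/scene1.pkl","rb"))
k=.64
for z in(.1,.2): print(at(s,668*k,328*k,z), at(c,535*k,215*k,z))
print(*tri(s,(745*k,305*k),c,(541*k,160*k)),*tri(s,(690*k,322*k),c,(537*k,180*k)))
a=s["frame"][170:290,340:500]; b=c["frame"][95:185,290:400]
cv2.imwrite("pics/c2.png",np.hstack([cv2.resize(a,(480,360),interpolation=3),cv2.resize(b,(320,360),interpolation=3)]))
rel(.504,-.234,.3,121)
```

```text
[ 0.48366301 -0.60512425  0.1       ] [ 0.46206266 -0.57453041  0.1       ]
[ 0.48074516 -0.56739128  0.2       ] [ 0.39809655 -0.42037691  0.2       ]
[ 0.52391788 -0.73651379  0.20248988] [ 0.53310274 -0.73171509  0.20066366] [ 0.49217518 -0.61912914  0.1909695 ] [ 0.49040586 -0.62005253  0.191283  ]
shift [ 0.0024  0.0114 -0.1909] dist 0.191 zang 92.06 spin -0.5051 t 2.6167
```

View pics/c2.png

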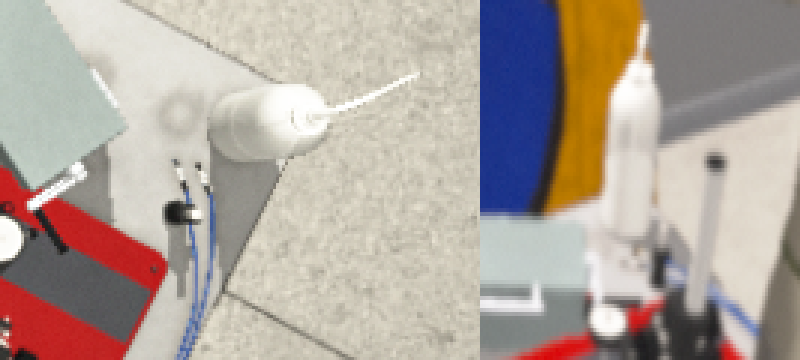

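```bash
python3 -m crank '[0,0.002,-0.0318,0,35, 0,0.002,-0.0318,0,35, 0,0.002,-0.0318,0,35, 0,0.002,-0.0318,0,35, 0,0.002,-0.0318,0,35, 0,0.002,-0.0318,0,35, 0.02,0,0,-0.101,35, 0.02,0,0,-0.101,35, 0.02,0,0,-0.101,35, 0.02,0,0,-0.101,35, 0.02,0,0,-0.101,35, 0,0,0,0,35]'
python3 - <<'E'
from h import *
rel(.504,-.234,.09,121); s=snapshot("wrist"); pickle.dump(s,open("pics/w1.pkl","wb")); cv2.imwrite("pics/w1.png",cv2.resize(s["frame"],(800,600),interpolation=3))
E
```

```text
time_s: 3.62
ee_pos: [0.501, -0.2317, 0.1988]
orientation: [-1.591, 0.904, 1.601]
wrist_force: [0.1, 1.1, -1.2]
opening: 0.0303
shift [ 0.1088 -0.0018 -0.004 ] dist 0.109 zang 121.01 spin 0.0001 t 3.6167
```

View pics/w1.png

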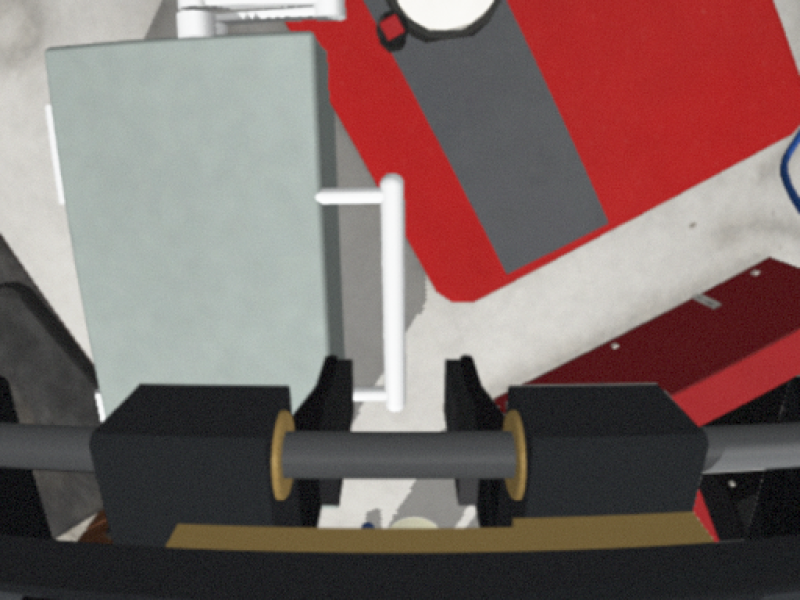

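Run:
```python
from h import *
s=pickle.load(open("pics/w1.pkl","rb")); k=.64
a=at(s,392*k,197*k,.09);b=at(s,395.5*k,397*k,.09);d=b-a
print(a,b,np.linalg.norm(d),np.degrees(np.arctan2(d[1],d[0])),(a+b)/2)
f=[at(s,u*k,v*k,.09) for u,v in((314,38),(48,48))]; d=f[1]-f[0]; print(f,np.degrees(np.arctan2(d[1],d[0])),np.linalg.norm(d))
```

```text
[ 0.46037666 -0.25943557  0.09      ] [ 0.55515958 -0.2004535   0.09      ] 0.1116364129964495 31.89342121762461 [ 0.50776812 -0.22994453  0.09      ]
[array([ 0.41465586, -0.32977066,  0.09      ]), array([ 0.48258253, -0.44501037,  0.09      ])] -59.48328205716018 0.13376928560404833
```

```bash
python3 -m crank '[0.02,0,-0.002,0,30, 0.02,0,0,0,30, 0.02,0,0,0,30, 0.02,0,0,0,30, 0.015,0,0,0,30, 0.015,0,0,0,30, 0.01,0,0,0,30, 0,0,0,0,30]' && python3 -m crank '[0,0,0,0,0, 0,0,0,0,0, 0,0,0,0,0, 0,0,0,0,0, 0,0,0,0,0, 0,0,0,0,0]'
python3 - <<'E'
from h import *
Rr=.172;a0=np.arcsin(.004/Rr)
p0=None
for t in np.linspace(0,1.6,17):
    x=-Rr*np.cos(t+a0); z=Rr*np.sin(t+a0)
    if p0: print(round(t,2),"dx(tool x, down)",round(-(z-p0[1]),4),"dz(tool)",round(-(x-p0[0]),4))
    p0=(x,z)
E
```

```text
time_s: 4.33
ee_pos: [0.5035, -0.2343, 0.0817]
orientation: [-1.589, 0.908, 1.592]
wrist_force: [-0.5, -0.6, 0.3]
opening: 0.0261
time_s: 4.83
ee_pos: [0.5036, -0.2329, 0.0835]
orientation: [-1.59, 0.904, 1.594]
wrist_force: [-6.2, 6.4, 7.9]
opening: 0.0112
0.1 dx(tool x, down) -0.0171 dz(tool) -0.0013
0.2 dx(tool x, down) -0.0169 dz(tool) -0.003
0.3 dx(tool x, down) -0.0166 dz(tool) -0.0046
0.4 dx(tool x, down) -0.016 dz(tool) -0.0063
0.5 dx(tool x, down) -0.0153 dz(tool) -0.0078
0.6 dx(tool x, down) -0.0144 dz(tool) -0.0093
0.7 dx(tool x, down) -0.0134 dz(tool) -0.0107
0.8 dx(tool x, down) -0.0123 dz(tool) -0.012
0.9 dx(tool x, down) -0.011 dz(tool) -0.0132
1.0 dx(tool x, down) -0.0097 dz(tool) -0.0142
1.1 dx(tool x, down) -0.0082 dz(tool) -0.0151
1.2 dx(tool x, down) -0.0067 dz(tool) -0.0159
1.3 dx(tool x, down) -0.005 dz(tool) -0.0164
1.4 dx(tool x, down) -0.0034 dz(tool) -0.0169
1.5 dx(tool x, down) -0.0017 dz(tool) -0.0171
1.6 dx(tool x, down) 0.0 dz(tool) -0.0172
```

```bash
python3 -m crank '[-0.0085,0,-0.0007,0,0, -0.0085,0,-0.0007,0,0, -0.0085,0,-0.0015,0,0, -0.0085,0,-0.0015,0,0, -0.0083,0,-0.0023,0,0, -0.0083,0,-0.0023,0,0, -0.008,0,-0.0031,0,0, -0.008,0,-0.0031,0,0, -0.0077,0,-0.0039,0,0, -0.0077,0,-0.0039,0,0, -0.0072,0,-0.0047,0,0, -0.0072,0,-0.0047,0,0, -0.0067,0,-0.0054,0,0, -0.0067,0,-0.0054,0,0, -0.0062,0,-0.006,0,0, -0.0062,0,-0.006,0,0]'
```

```text
time_s: 6.17
ee_pos: [0.531, -0.2773, 0.2069]
orientation: [-1.587, 0.899, 1.599]
wrist_force: [-16.4, 19.6, 21.3]
opening: 0.0109
```

```bash
python3 -m crank '[-0.0015,0,0.0015,0,0, 0,0,0,0,0, 0,0,0,0,0]'; python3 -m crank '[-0.0055,0,-0.0066,0,0, -0.0055,0,-0.0066,0,0, -0.0048,0,-0.0071,0,0, -0.0048,0,-0.0071,0,0, 0,0,0,0,0]'
```

```text
time_s: 6.42
ee_pos: [0.5318, -0.2785, 0.2083]
orientation: [-1.592, 0.902, 1.593]
wrist_force: [-5.1, 10.2, 10.6]
opening: 0.0109
time_s: 6.83
ee_pos: [0.5469, -0.3035, 0.2301]
orientation: [-1.595, 0.902, 1.589]
wrist_force: [-2.3, 8.2, 11.8]
opening: 0.0108
```

```bash
python3 -m crank '[-0.0045,0,-0.0075,0,0, -0.0045,0,-0.0075,0,0, -0.0038,0,-0.0079,0,0, -0.0034,0,-0.0079,0,0, -0.0025,0,-0.0082,0,0, -0.0025,0,-0.0082,0,0, -0.0017,0,-0.0084,0,0, -0.0017,0,-0.0084,0,0, 0,0,0,0,0]';  python3 -m crank '[-0.0009,0,-0.007,0,0, -0.0009,0,-0.007,0,0, 0,0,-0.005,0,0, 0,0,0,0,0, 0,0,0,0,0]'
```

```text
time_s: 7.58
ee_pos: [0.58, -0.3593, 0.2535]
orientation: [-1.596, 0.904, 1.589]
wrist_force: [3.8, 2.9, 5.1]
opening: 0.0109
time_s: 8.0
ee_pos: [0.5895, -0.3753, 0.2548]
orientation: [-1.596, 0.904, 1.589]
wrist_force: [5.3, 2.3, 2.9]
opening: 0.011
```

```bash
python3 -m crank '[0,0,-0.004,0,0, 0,0,-0.004,0,0, 0,0,-0.004,0,0, 0,0,-0.003,0,0, 0,0,0,0,0]';python3 -m crank '[0,0,-0.003,0,0, 0,0,-0.003,0,0, 0,0,0,0,0, 0,0,0,0,0]'
```

```text
time_s: 8.42
ee_pos: [0.5971, -0.3878, 0.2542]
orientation: [-1.594, 0.903, 1.591]
wrist_force: [3.6, 6.0, 3.1]
opening: 0.0107
time_s: 8.75
ee_pos: [0.5985, -0.3904, 0.254]
orientation: [-1.589, 0.901, 1.597]
wrist_force: [-5.9, 13.9, 7.0]
opening: 0.0111
```

```bash
python3 -m crank '[0,0,-0.002,0,0, 0,0,-0.001,0,0, 0,0,0,0,0, 0,0,0,0,0]'; python3 -m crank '[0,0,0.002,0,30, 0,0,0,0,30, 0,0,0,0,30, 0,0,0,0,30, -0.01,0,0,0,30, -0.02,0,0,0,30, -0.03,0,0,0,30, -0.03,0,0,0,30]'
python3 - <<'E'
from h import *
rel(.4,-.10,.36,102)
w=snapshot("scene"); t=snapshot("top"); pickle.dump(t,open("pics/top2.pkl","wb"))
a=cv2.resize(w["frame"][80:230,230:380],(400,400),interpolation=3); b=cv2.resize(t["frame"][140:260,290:410],(400,400),interpolation=3)
cv2.imwrite("pics/c3.png",np.hstack([a,b]))
E
```

```text
time_s: 9.08
ee_pos: [0.5993, -0.3916, 0.2538]
orientation: [-1.587, 0.899, 1.6]
wrist_force: [-11.1, 19.6, 9.9]
opening: 0.0112
time_s: 9.75
ee_pos: [0.598, -0.3957, 0.3445]
orientation: [-1.591, 0.909, 1.592]
wrist_force: [0.9, -0.5, 0.1]
opening: 0.0264
shift [-0.0155  0.0198  0.3553] dist 0.356 zang 120.62 spin 0.325 t 9.75
```

View pics/c3.png

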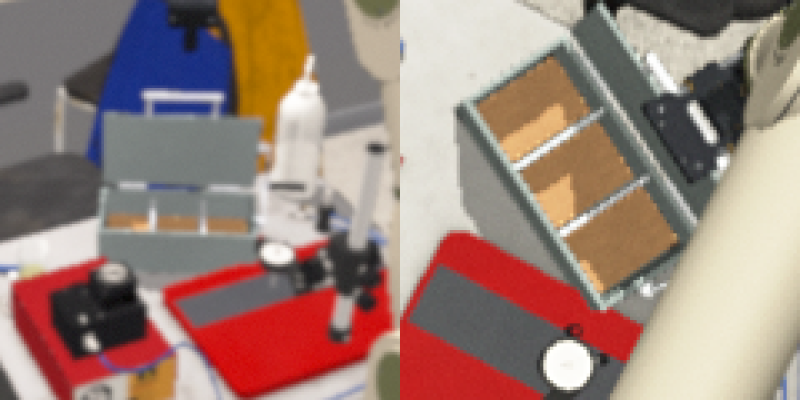

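```bash
python3 -m crank '[-0.01,0,0,0,55, -0.01,0,0,0,55, 0,0,0.03,0,55, 0,0,0.03,0,55, 0,0,0.03,0,55, 0,0,0.03,0,55, 0,0,0.03,0,55, 0,0,0.03,0,55, 0,0,0.03,0,55, 0,0,0.03,0,55, 0,0,0.03,0,55, 0,0,0.03,0,55, 0,0,0.03,0,55, 0,0,0.03,0,55]'
python3 -m crank '[0,-0.0214,0.0222,0,55, 0,-0.0214,0.0222,0,55, 0,-0.0214,0.0222,0,55, 0,-0.0214,0.0222,0,55, 0,-0.0214,0.0222,0,55, 0,-0.0214,0.0222,0,55, 0,-0.0214,0.0222,0,55, 0,-0.0246,0.018,0,55, 0,-0.0246,0.018,0,55, 0,-0.0246,0.018,0,55, 0,-0.0246,0.018,0,55, 0,-0.0246,0.018,0,55, 0,0,0,0.09,55, 0,0,0,0.09,55, 0,0,0,0,55]'
python3 - <<'E'
from h import *
rel(.543,.284,.02,110.5); print(telemetry.state()["ee_pos"])
t=snapshot("top"); pickle.dump(t,open("pics/top3.pkl","wb")); w=snapshot("wrist"); pickle.dump(w,open("pics/w2.pkl","wb"))
a=cv2.resize(w["frame"],(448,336),interpolation=3); b=cv2.resize(t["frame"][150:262,290:402],(336,336),interpolation=3)
cv2.imwrite("pics/c4.png",np.hstack([a,b]))
E
```

```text
time_s: 11.02
ee_pos: [0.4142, -0.0849, 0.3639]
orientation: [-1.593, 0.908, 1.59]
wrist_force: [-0.6, 0.3, 0.6]
opening: 0.0477
time_s: 12.27
ee_pos: [0.5249, 0.265, 0.3633]
orientation: [-1.463, 1.022, 1.463]
wrist_force: [0.5, -0.3, -0.4]
opening: 0.048
shift [ 0.3433 -0.0235  0.0117] dist 0.344 zang 110.13 spin -0.0065 t 12.2667
[0.52492474 0.26499682 0.36328911]
```

View pics/c4.png

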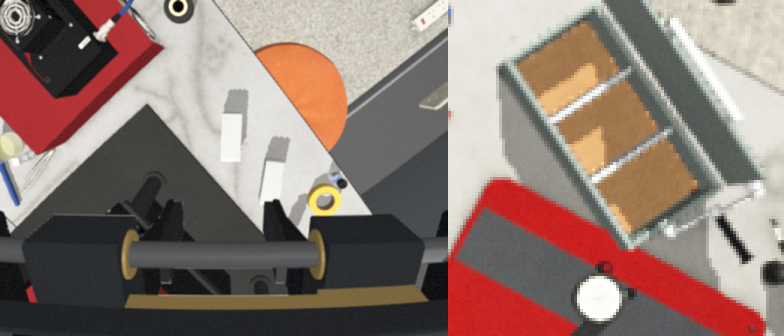

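```bash
cat >> h.py <<'E'
def boxes(s,thr=225,z=.033):
    m=(s["frame"].min(2)>thr).astype('u1')
    for k in cv2.findContours(m,0,2)[0]:
        if cv2.contourArea(k)<80: continue
        r=cv2.minAreaRect(k); q=np.array([at(s,*p,z) for p in cv2.boxPoints(r)]); e=[np.linalg.norm(q[1]-q[0]),np.linalg.norm(q[2]-q[1])]
        d=(q[1]-q[0]) if e[0]>e[1] else q[2]-q[1]
        if .02<min(e)<.05 and .06<max(e)<.1: print("box",q.mean(0).round(4),"len",np.round(e,3),"long ang",(np.degrees(np.arctan2(d[1],d[0]))%180).round(1), cv2.minAreaRect(k)[0])
E
python3 - <<'E'
from h import *
w=pickle.load(open("pics/w2.pkl","rb")); t=pickle.load(open("pics/top3.pkl","rb"))
for th in(200,225): boxes(w,th); print(); boxes(t,th); print()
u=lambda p:(290+(p[0]-448)/3,150+p[1]/3)
for n,p,z in(("pin1",(720,220),.117),("pin2",(748,258),.117)): print(n,at(t,*u(p),z))
q=chest(.035,-.181); print(q,[v-np.array([0,0]) for v in proj(t,[*q,.117])])
E
```

```text
box [ 0.7214 -0.0542  0.033 ] len [0.087 0.045] long ang 157.5 (23.724395751953125, 188.8804931640625)
box [0.2344 0.5164 0.033 ] len [0.073 0.023] long ang 150.4 (493.243896484375, 16.30490493774414)

box [ 0.2027 -0.1448  0.033 ] len [0.021 0.094] long ang 59.8 (296.8885192871094, 293.62103271484375)

box [0.5951 0.3859 0.033 ] len [0.083 0.038] long ang 12.9 (312.5835876464844, 210.8488311767578)
box [0.5434 0.2851 0.033 ] len [0.08  0.033] long ang 18.7 (263.4242858886719, 157.49771118164062)
box [0.2323 0.5174 0.033 ] len [0.068 0.021] long ang 150.4 (494.42681884765625, 15.158552169799805)

box [ 0.9877 -0.1957  0.033 ] len [0.082 0.033] long ang 152.2 (303.20001220703125, 77.5999984741211)

pin1 [ 0.44230396 -0.43251588  0.117     ]
pin2 [ 0.39816269 -0.46279606  0.117     ]
[ 0.41967905 -0.44452275] [array([384.4387913, 384.4387913]), array([229.85692203, 229.85692203])]
```

```bash
python3 - <<'E'
from h import *
rel(.5433,.2845,.006,109.5)
t=pickle.load(open("pics/top3.pkl","rb"));c=pickle.load(open("pics/scene1.pkl","rb")); print(tri(t,(303.2,77.6),c,(328*.64,238*.64)))
E
python3 -m crank '[0.03,-0.0058,0.0029,0,55, 0.03,-0.0058,0.0029,0,55, 0.03,-0.0058,0.0029,0.011,55, 0.03,-0.0058,0.0029,0,55, 0.03,0,0,0,55, 0.03,0,0,0,55, 0.03,0,0,0,55, 0.02,0,0,0,55, 0,0,0,0,55]'
python3 - <<'E'
from h import *
rel(.5433,.2845,.006,109.5); boxes(snapshot("top"),225)
E
```

```text
shift [ 0.3576 -0.0241  0.0124] dist 0.359 zang 110.5 spin 0.0175 t 12.3667
(array([ 0.99255018, -0.19736294,  0.01800549]), array([ 0.98877792, -0.20045834,  0.01709657]))
time_s: 13.12
ee_pos: [0.5404, 0.2818, 0.1291]
orientation: [-1.459, 1.031, 1.463]
wrist_force: [-1.1, -0.1, -0.9]
opening: 0.0477
shift [ 0.1231 -0.0043  0.0017] dist 0.123 zang 109.87 spin 0.0064 t 13.1167
box [ 0.9875 -0.1962  0.033 ] len [0.082 0.033] long ang 154.2 (303.33905029296875, 77.65409851074219)
```

```bash
python3 -m crank '[0.025,-0.002,0.001,0,55, 0.025,-0.002,0,0.006,55, 0.025,0,0,0,55, 0.02,0,0,0,55, 0.015,0,0,0,55, 0.01,0,0,0,55, 0.003,0,0,0,55, 0,0,0,0,55]'; python3 -m crank '[0,0,0,0,0, 0,0,0,0,0, 0,0,0,0,0, 0,0,0,0,0, 0,0,0,0,0, 0,0,0,0,0]'; python3 -m crank '[-0.01,0,0,0,0, -0.01,0,0,0,0, -0.02,0,0,0,0, -0.02,0,0,0,0, 0,0,0,0,0, 0,0,0,0,0]'
```

```text
time_s: 13.83
ee_pos: [0.5458, 0.2866, 0.0108]
orientation: [-1.455, 1.029, 1.454]
wrist_force: [0.2, 0.4, 0.6]
opening: 0.0477
time_s: 14.33
ee_pos: [0.5459, 0.2868, 0.0113]
orientation: [-1.455, 1.028, 1.453]
wrist_force: [-0.6, -1.0, 7.2]
opening: 0.034
time_s: 14.83
ee_pos: [0.5461, 0.2869, 0.0719]
orientation: [-1.455, 1.027, 1.453]
wrist_force: [-0.3, 0.7, -2.3]
opening: 0.034
```

```bash
python3 -m crank '[-0.0285,0,0,0,0, -0.0285,0,0,0,0, -0.0285,0,0,0,0, -0.0285,0,0,0,0, -0.0285,0,0,0,0, -0.0285,0,0,0,0, -0.0285,0,0,0,0, -0.0285,0,0,0,0, 0,0.0207,-0.0204,0,0, 0,0.0207,-0.0204,0,0, 0,0.0207,-0.0204,0,0, 0,0.0207,-0.0204,0,0, 0,0.0207,-0.0204,0,0, 0,0.0207,-0.0204,0,0]'
python3 -m crank '[0,0.0061,-0.0297,0,0, 0,0.0061,-0.0297,0,0, 0,0.0061,-0.0297,0,0, 0,0.0061,-0.0297,0,0, 0,0.0061,-0.0297,0,0, 0,0.0061,-0.0297,0,0, 0,0.0061,-0.0297,0,0, 0,0,0,0.115,0, 0,0,0,0.115,0, 0,0,0,0.115,0, 0,0,0,0.115,0, 0,0,0,0.115,0, 0,0,0,0.115,0, 0,0,0,0.115,0, 0,0,0,0.115,0, 0,0,0,0.115,0, 0,0,0,0.115,0, 0,0,0,0.115,0, 0,0,0,0.115,0]'
python3 - <<'E'
from h import *
rel(*chest(-.005,.085),.16,31); print(telemetry.state()["joints"].round(2),telemetry.state()["opening"])
t=snapshot("top"); pickle.dump(t,open("pics/top4.pkl","wb")); cv2.imwrite("pics/c5.png",cv2.resize(t["frame"][140:250,290:400],(600,600),interpolation=3))
E
```

```text
time_s: 16.0
ee_pos: [0.4678, 0.1283, 0.2973]
orientation: [-1.454, 1.03, 1.456]
wrist_force: [0.7, -0.6, -0.8]
opening: 0.0336
time_s: 17.58
ee_pos: [0.4974, -0.0805, 0.2972]
orientation: [-0.41, 1.533, 0.412]
wrist_force: [0.2, 0.5, -1.5]
opening: 0.0339
shift [ 0.1369 -0.2319  0.016 ] dist 0.27 zang 30.04 spin -0.0167 t 17.5833
[ 0.41  0.05 -0.35  1.64  0.02  1.46  0.58] 0.03386800626012454
```

View pics/c5.png

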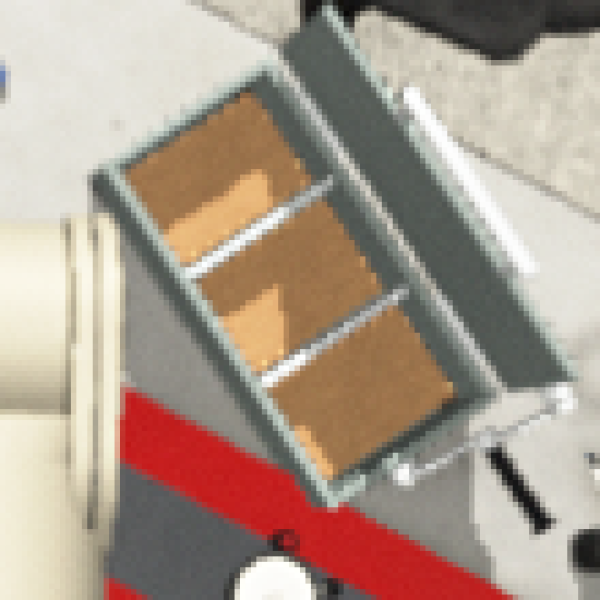

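Run:
```python
from h import *
t=pickle.load(open("pics/top4.pkl","rb")); f=lambda p,z:at(t,290+p[0]*110/600,140+p[1]*110/600,z)[:2]
a,b=f((190,274),.069),f((333,183),.069);c,d=f((265,382),.069),f((405,292),.069)
for v in(b-a,d-c): print(np.degrees(np.arctan2(v[1],v[0])),np.linalg.norm(v))
FL,FR=f((93,178),.084),f((333,507),.084); v=FR-FL; print("front",np.degrees(np.arctan2(v[1],v[0])),np.linalg.norm(v))
X=np.array([np.cos(TH),np.sin(TH)]);Y=np.array([-X[1],X[0]])
for n,p in dict(a=a,b=b,c=c,d=d,FL=FL,FR=FR,pinout=f((545,525),.117),pinin=f((495,455),.117)).items(): print(n,(p-C)@X,(p-C)@Y)
```

```text
-59.35209406675038 0.11128723919229475
-59.32202852829726 0.10899621086314766
front -145.86289068491652 0.25954549263218957
a -0.0549414748869974 0.04231787610471923
b 0.05634366301451799 0.041633997984201795
c -0.05233907192338543 -0.04224647047581297
d 0.056655417373705885 -0.04285907588714582
FL -0.0761845368205201 0.12778867715431608
FR -0.06198077125333255 -0.13136786972304598
pinout 0.03886667269884736 -0.20940533542739853
pinin 0.036445646289400425 -0.1558154086292161
```

```bash
sed -i 's/TH=np.radians(-59.)/TH=np.radians(-59.3)/' h.py; python3 -m crank '[0,-0.0289,0.002,-0.012,0, 0,-0.0289,0.002,0,0, 0,-0.0289,0.002,0,0, 0,-0.0289,0.002,0,0, 0,-0.0289,0.002,0,0, 0,-0.0289,0.002,0,0, 0,-0.0289,0.002,0,0, 0,-0.0289,0.002,0,0, 0.02,0,0,0,0, 0.025,0,0,0,0, 0.025,0,0,0,0, 0.025,0,0,0,0, 0.025,0,0,0,0, 0.025,0,0,0,0, 0,0,0,0,0]'
python3 - <<'E'
from h import *
rel(*chest(-.005,.085),.085,30.7); print(telemetry.state()["ee_pos"],telemetry.state()["wrist_force"])
E
```

```text
time_s: 18.88
ee_pos: [0.6274, -0.2695, 0.1464]
orientation: [-0.423, 1.536, 0.432]
wrist_force: [-1.5, 0.4, -2.4]
opening: 0.0337
shift [ 0.0614 -0.004  -0.0018] dist 0.062 zang 31.22 spin 0.009 t 18.8833
[ 0.62737243 -0.26948906  0.14638406] [-1.46634216  0.36965378 -2.39359808]
```

```bash
cat > ok.py <<'E'
# exit 1 once the upward wrist force shows contact
import sys
from workcell import telemetry
s=telemetry.state(); f=s["wrist_force"]; print("guard z %.4f"%s["ee_pos"][2], f.round(1)); sys.exit(f[2]>1.2 or abs(f[0])+abs(f[1])>8)
E
python3 -m crank '[0.02,-0.002,-0.002,0,0, 0.02,-0.002,0,0,0, 0.02,0,0,0,0, 0.018,0,0,0,0, 0,0,0,0,0, 0,0,0,0,0]' && python3 ok.py && python3 -m crank '[0.003,0,0,0,0, 0.003,0,0,0,0, 0,0,0,0,0]' && python3 ok.py && python3 -m crank '[0.001,0,0,0,0, 0.001,0,0,0,0, 0,0,0,0,0]' && python3 ok.py && python3 -m crank '[0.001,0,0,0,0, 0.001,0,0,0,0, 0,0,0,0,0]' && python3 ok.py && python3 -m crank '[0.001,0,0,0,0, 0.001,0,0,0,0, 0,0,0,0,0]' && python3 ok.py && python3 -m crank '[0.001,0,0,0,0, 0.001,0,0,0,0, 0,0,0,0,0]' && python3 ok.py && python3 -m crank '[0.001,0,0,0,0, 0.001,0,0,0,0, 0,0,0,0,0]' && python3 ok.py && python3 -m crank '[0.001,0,0,0,0, 0.001,0,0,0,0, 0,0,0,0,0]' && python3 ok.py && python3 -m crank '[0.001,0,0,0,0, 0.001,0,0,0,0, 0,0,0,0,0]' && python3 ok.py
```

```text
time_s: 19.38
ee_pos: [0.6306, -0.2749, 0.0754]
orientation: [-0.425, 1.53, 0.426]
wrist_force: [-0.4, 0.0, -1.2]
opening: 0.0335
guard z 0.0754 [-0.4  0.  -1.2]False
```

```bash
sed -i 's/sys.exit(\(.*\))$/sys.exit(int(\1))/' ok.py
cat >> h.py <<'E'
def inchest():
    s=telemetry.state(); X=np.array([np.cos(TH),np.sin(TH)]); d=s["ee_pos"][:2]-C; Rm=R.from_rotvec(s["orientation"]).as_matrix()
    print("chest xy",(d@X).round(4),(d@np.array([-X[1],X[0]])).round(4),"z",s["ee_pos"][2].round(4),"zang",np.degrees(np.arctan2(Rm[1,2],Rm[0,2])).round(2),s["wrist_force"].round(1),s["opening"].round(4),"t",s["time_s"])
E
python3 -c "from h import *;inchest()"
python3 ok.py && python3 -m crank '[0.003,0,0,0,0, 0.003,0,0,0,0, 0,0,0,0,0]' && python3 ok.py && python3 -m crank '[0.003,0,0,0,0, 0.003,0,0,0,0, 0,0,0,0,0]' && python3 ok.py && python3 -m crank '[0.001,0,0,0,0, 0.001,0,0,0,0, 0,0,0,0,0]' && python3 ok.py && python3 -m crank '[0.001,0,0,0,0, 0.001,0,0,0,0, 0,0,0,0,0]' && python3 ok.py && python3 -m crank '[0.001,0,0,0,0, 0.001,0,0,0,0, 0,0,0,0,0]' && python3 ok.py && python3 -m crank '[0.001,0,0,0,0, 0.001,0,0,0,0, 0,0,0,0,0]' && python3 ok.py && python3 -m crank '[0.001,0,0,0,0, 0.001,0,0,0,0, 0,0,0,0,0]' && python3 ok.py && python3 -m crank '[0.001,0,0,0,0, 0.001,0,0,0,0, 0,0,0,0,0]' && python3 ok.py && python3 -m crank '[0.001,0,0,0,0, 0.001,0,0,0,0, 0,0,0,0,0]' && python3 ok.py
```

```text
guard z 0.0754 [-0.4  0.  -1.2]
time_s: 19.63
ee_pos: [0.6313, -0.2751, 0.0699]
orientation: [-0.425, 1.528, 0.425]
wrist_force: [1.0, 0.2, -1.5]
opening: 0.0336
guard z 0.0699 [ 1.   0.2 -1.5]
time_s: 19.88
ee_pos: [0.6306, -0.2749, 0.0626]
orientation: [-0.424, 1.529, 0.425]
wrist_force: [0.1, 0.4, -2.4]
opening: 0.0337
guard z 0.0626 [ 0.1  0.4 -2.4]
time_s: 20.13
ee_pos: [0.6308, -0.275, 0.061]
orientation: [-0.425, 1.529, 0.425]
wrist_force: [-0.7, -0.1, -2.2]
opening: 0.0339
guard z 0.0610 [-0.7 -0.1 -2.2]
time_s: 20.38
ee_pos: [0.6308, -0.275, 0.059]
orientation: [-0.425, 1.529, 0.425]
wrist_force: [0.3, 0.5, -2.1]
opening: 0.0337
guard z 0.0590 [ 0.3  0.5 -2.1]
time_s: 20.63
ee_pos: [0.6308, -0.2749, 0.0569]
orientation: [-0.425, 1.529, 0.425]
wrist_force: [-0.9, 0.1, -2.3]
opening: 0.0339
guard z 0.0569 [-0.9  0.1 -2.3]
time_s: 20.88
ee_pos: [0.6308, -0.2749, 0.0549]
orientation: [-0.425, 1.529, 0.425]
wrist_force: [0.6, -0.8, -1.3]
opening: 0.0337
guard z 0.0549 [ 0.6 -0.8 -1.3]
time_s: 21.13
ee_pos: [0.6308, -0.275, 0.053]
orientation: [-0.424, 1.529, 0.425]
wrist_force: [
[... 335 characters left out ...]
, -1.7]
opening: 0.034
guard z 0.0489 [-0.4 -0.8 -1.7]Traceback (most recent call last):
  File "<string>", line 1, in <module>
    from h import *;inchest()
                    ~~~~~~~^^
  File "h.py", line 34, in inchest
    print("chest xy",(d@X).round(4),(d@np.array([-X[1],X[0]])).round(4),"z",s["ee_pos"][2].round(4),"zang",np.degrees(np.arctan2(Rm[1,2],Rm[0,2])).round(2),s["wrist_force"].round(1),s["opening"].round(4),"t",s["time_s"])
                                                                                                                                                                                      ^^^^^^^^^^^^^^^^^^
AttributeError: 'float' object has no attribute 'round'
```

```bash
sed -i 's/s\["opening"\].round(4)/round(float(s["opening"]),4)/' h.py
python3 ok.py && python3 -m crank '[0.001,0,0,0,0, 0.001,0,0,0,0, 0,0,0,0,0]' >/dev/null && python3 ok.py && python3 -m crank '[0.001,0,0,0,0, 0.001,0,0,0,0, 0,0,0,0,0]' >/dev/null && python3 ok.py && python3 -m crank '[0.001,0,0,0,0, 0.001,0,0,0,0, 0,0,0,0,0]' >/dev/null && python3 ok.py && python3 -m crank '[0.001,0,0,0,0, 0.001,0,0,0,0, 0,0,0,0,0]' >/dev/null && python3 ok.py && python3 -m crank '[0.001,0,0,0,0, 0.001,0,0,0,0, 0,0,0,0,0]' >/dev/null && python3 ok.py && python3 -m crank '[0.001,0,0,0,0, 0.001,0,0,0,0, 0,0,0,0,0]' >/dev/null && python3 ok.py && python3 -m crank '[0.001,0,0,0,0, 0.001,0,0,0,0, 0,0,0,0,0]' > /dev/null && python3 ok.py && python3 -m crank '[0.001,0,0,0,0, 0.001,0,0,0,0, 0,0,0,0,0]' >/dev/null && python3 ok.py ; python3 -c "from h import *;inchest()"
```

```text
guard z 0.0489 [-0.4 -0.8 -1.7]
guard z 0.0469 [-0.2 -0.1 -2.2]
guard z 0.0456 [-2.2  1.   3.2]
chest xy -0.0019 0.0874 z 0.0456 zang 31.05 [-2.2  1.   3.2] 0.0336 t 22.1333
```

```bash
python3 -m crank '[0,0,0,0,44, 0,0,0,0,44, 0,0,0,0,44, 0,0,0,0,44, 0,0,0,0,44]'; python3 -m crank '[-0.005,0,0,0,44, -0.01,0,0,0,44, -0.02,0,0,0,44, -0.03,0,0,0,44, -0.03,0,0,0,44, -0.03,0,0,0,44, -0.03,0,0,0,44, -0.03,0,0,0,44, -0.03,0,0,0,44, -0.03,0,0,0,44, -0.02,0,0,0,44, 0,0,0,0,44]'
python3 - <<'E'
from h import *
inchest(); rel(.5,-.08,.31)
E
```

```text
time_s: 22.55
ee_pos: [0.6309, -0.275, 0.0451]
orientation: [-0.425, 1.529, 0.425]
wrist_force: [0.8, 0.2, 0.6]
opening: 0.0384
time_s: 23.55
ee_pos: [0.6322, -0.2753, 0.3171]
orientation: [-0.428, 1.522, 0.42]
wrist_force: [0.3, 0.4, 1.3]
opening: 0.0382
chest xy -0.0011 0.0883 z 0.3171 zang 31.05 [0.3 0.4 1.3] 0.0382 t 23.55
shift [ 0.0055  0.2355 -0.0125] dist 0.236 zang 31.05 spin 0.0 t 23.55
```

```bash
python3 -m crank '[0,0.0294,-0.0015,0,55, 0,0.0294,-0.0015,0,55, 0,0.0294,-0.0015,0,55, 0,0.0294,-0.0015,0,55, 0,0.0294,-0.0015,0,55, 0,0.0294,-0.0015,0,55, 0,0.0294,-0.0015,0,55, 0,0.0294,-0.0015,0,55, 0,0,0,-0.1135,55, 0,0,0,-0.1135,55, 0,0,0,-0.1135,55, 0,0,0,-0.1135,55, 0,0,0,-0.1135,55, 0,0,0,-0.1135,55, 0,0,0,-0.1135,55, 0,0,0,-0.1135,55, 0,0,0,-0.1135,55, 0,0,0,-0.1135,55, 0,0,0,-0.1135,55]'
python3 -m crank '[0,-0.0024,0.0302,0,55, 0,-0.0024,0.0302,0,55, 0,-0.0024,0.0302,0,55, 0,-0.0024,0.0302,0,55, 0,-0.0024,0.0302,0,55, 0,-0.0024,0.0302,0,55, 0,-0.0024,0.0302,0,55, 0,-0.0172,0.0235,0,55, 0,-0.0172,0.0235,0,55, 0,-0.0172,0.0235,0,55, 0,-0.0172,0.0235,0,55, 0,-0.0172,0.0235,0,55, 0,-0.0172,0.0235,0,55, 0,-0.0172,0.0235,0,55, 0,-0.0172,0.0235,0,55, 0,-0.0172,0.0235,0,55, 0,0,0,0,55, 0,0,0,0,55]'
python3 - <<'E'
from h import *
w=snapshot("wrist"); boxes(w,225); boxes(w,215); rel(.594,.383,.006,102.6)
t=snapshot("top"); boxes(t,225); pickle.dump(t,open("pics/top5.pkl","wb"))
a=cv2.resize(w["frame"],(448,336),interpolation=3); b=cv2.resize(t["frame"][150:262,290:402],(336,336),interpolation=3)
cv2.imwrite("pics/c6.png",np.hstack([a,b]))
E
```

```text
time_s: 25.13
ee_pos: [0.4991, -0.0796, 0.3106]
orientation: [-1.374, 1.094, 1.373]
wrist_force: [0.3, -0.1, 0.1]
opening: 0.0481
time_s: 26.63
ee_pos: [0.5739, 0.372, 0.3094]
orientation: [-1.37, 1.097, 1.373]
wrist_force: [-0.7, -0.2, -0.1]
opening: 0.048
box [0.595  0.3825 0.033 ] len [0.032 0.081] long ang 15.4 (258.7193603515625, 165.29937744140625)
box [0.6438 0.0616 0.033 ] len [0.071 0.024] long ang 139.3 (21.75000762939453, 150.25001525878906)
shift [ 0.304  -0.0221  0.0078] dist 0.305 zang 102.64 spin 0.0006 t 26.6833
box [ 0.6326 -0.2762  0.033 ] len [0.079 0.031] long ang 121.1 (329.146240234375, 172.22744750976562)
box [ 0.9878 -0.1962  0.033 ] len [0.082 0.032] long ang 154.2 (303.3356018066406, 77.5616455078125)
```

View pics/c6.png

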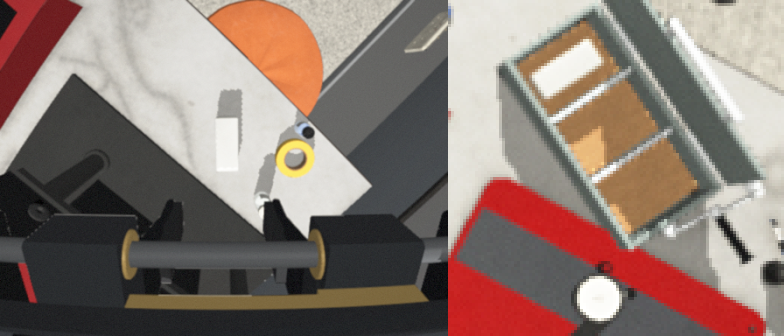

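```bash
python3 -m crank '[0.03,-0.006,0.0015,0,55, 0.03,-0.006,0.0015,-0.015,55, 0.03,-0.006,0.0015,0,55, 0.03,-0.005,0.0015,0,55, 0.03,0,0,0,55, 0.03,0,0,0,55, 0.03,0,0,0,55, 0.025,0,0,0,55, 0.02,0,0,0,55, 0,0,0,0,55, 0,0,0,0,55]'
python3 - <<'E'
from h import *
rel(.595,.383,.009,103.5)
E
```

```text
time_s: 27.65
ee_pos: [0.5959, 0.3799, 0.0557]
orientation: [-1.379, 1.091, 1.379]
wrist_force: [0.5, 0.2, 0.4]
opening: 0.0481
shift [0.0467 0.0001 0.0033] dist 0.047 zang 103.36 spin -0.0024 t 27.65
```

```bash
python3 -m crank '[0.015,0,0.002,0,55, 0.012,0,0.001,0,55, 0.01,0,0,0,55, 0.008,0,0,0,55, 0,0,0,0,55, 0,0,0,0,55]'; python3 -m crank '[0,0,0,0,0, 0,0,0,0,0, 0,0,0,0,0, 0,0,0,0,0, 0,0,0,0,0, 0,0,0,0,0]'; python3 -m crank '[-0.01,0,0,0,0, -0.01,0,0,0,0, -0.02,0,0,0,0, -0.02,0,0,0,0, 0,0,0,0,0, 0,0,0,0,0]'
```

```text
time_s: 28.15
ee_pos: [0.5948, 0.3842, 0.0098]
orientation: [-1.38, 1.09, 1.38]
wrist_force: [0.9, 0.2, 1.0]
opening: 0.0478
time_s: 28.65
ee_pos: [0.5953, 0.3845, 0.0109]
orientation: [-1.38, 1.088, 1.379]
wrist_force: [-0.1, -1.1, 4.8]
opening: 0.0338
time_s: 29.15
ee_pos: [0.5956, 0.3851, 0.0722]
orientation: [-1.38, 1.086, 1.379]
wrist_force: [-0.1, -0.3, -1.4]
opening: 0.0342
```

```bash
python3 -m crank '[-0.0285,0,0,0,0, -0.0285,0,0,0,0, -0.0285,0,0,0,0, -0.0285,0,0,0,0, -0.0285,0,0,0,0, -0.0285,0,0,0,0, -0.0285,0,0,0,0, -0.0285,0,0,0,0, 0,0.0182,-0.0219,0,0, 0,0.0182,-0.0219,0,0, 0,0.0182,-0.0219,0,0, 0,0.0182,-0.0219,0,0, 0,0.0182,-0.0219,0,0, 0,0.0182,-0.0219,0,0, 0,0.0182,-0.0219,0,0, 0,0.0182,-0.0219,0,0, 0,0.0182,-0.0219,0,0, 0,0.0182,-0.0219,0,0]'
python3 -m crank '[0,0.0028,-0.0302,0,0, 0,0.0028,-0.0302,0,0, 0,0.0028,-0.0302,0,0, 0,0.0028,-0.0302,0,0, 0,0.0028,-0.0302,0,0, 0,0.0028,-0.0302,0,0, 0,0.0028,-0.0302,0,0, 0,0,0,0.1155,0, 0,0,0,0.1155,0, 0,0,0,0.1155,0, 0,0,0,0.1155,0, 0,0,0,0.1155,0, 0,0,0,0.1155,0, 0,0,0,0.1155,0, 0,0,0,0.1155,0, 0,0,0,0.1155,0, 0,0,0,0.1155,0, 0,0,0,0.1155,0, 0,0,0,0,0]'
python3 - <<'E'
from h import *
rel(*chest(-.005,0),.15,30.7); inchest()
E
```

```text
time_s: 30.65
ee_pos: [0.4678, 0.1277, 0.2974]
orientation: [-1.379, 1.09, 1.381]
wrist_force: [0.6, 0.7, -0.0]
opening: 0.0336
time_s: 32.23
ee_pos: [0.4986, -0.0811, 0.2974]
orientation: [-0.414, 1.532, 0.416]
wrist_force: [0.1, -1.5, -0.3]
opening: 0.0337
shift [ 0.1473 -0.2319 -0.071 ] dist 0.284 zang 30.33 spin -0.0064 t 32.2333
chest xy -0.2363 0.0726 z 0.2974 zang 30.33 [ 0.1 -1.5 -0.3] 0.0337 t 32.2333
```

```bash
python3 -m crank '[0,-0.0289,-0.009,-0.006,0, 0,-0.0289,-0.009,0,0, 0,-0.0289,-0.009,0,0, 0,-0.0289,-0.009,0,0, 0,-0.0289,-0.009,0,0, 0,-0.0289,-0.009,0,0, 0,-0.0289,-0.009,0,0, 0,-0.0289,-0.009,0,0, 0.02,0,0,0,0, 0.025,0,0,0,0, 0.025,0,0,0,0, 0.025,0,0,0,0, 0.025,0,0,0,0, 0.025,0,0,0,0, 0,0,0,0,0, 0,0,0,0,0]'
python3 - <<'E'
from h import *
rel(*chest(-.005,0),.07,30.7); inchest()
E
```

```text
time_s: 33.57
ee_pos: [0.5553, -0.316, 0.152]
orientation: [-0.424, 1.531, 0.428]
wrist_force: [0.8, -1.3, -0.1]
opening: 0.0338
shift [ 0.082  -0.0006 -0.0013] dist 0.082 zang 31.15 spin 0.0079 t 33.5667
chest xy -0.0053 0.0014 z 0.152 zang 31.15 [ 0.8 -1.3 -0.1] 0.0338 t 33.5667
```

```bash
python3 -m crank '[0.025,0,-0.0013,0,0, 0.025,0,0,0,0, 0.02,0,0,0,0, 0.01,0,0,0,0, 0.006,0,0,0,0, 0,0,0,0,0]' && python3 ok.py && python3 -m crank '[0.001,0,0,0,0, 0.001,0,0,0,0, 0,0,0,0,0]' >/dev/null && python3 ok.py && python3 -m crank '[0.001,0,0,0,0, 0.001,0,0,0,0, 0,0,0,0,0]' >/dev/null && python3 ok.py && python3 -m crank '[0.001,0,0,0,0, 0.001,0,0,0,0, 0,0,0,0,0]' >/dev/null && python3 ok.py && python3 -m crank '[0.001,0,0,0,0, 0.001,0,0,0,0, 0,0,0,0,0]' >/dev/null && python3 ok.py && python3 -m crank '[0.001,0,0,0,0, 0.001,0,0,0,0, 0,0,0,0,0]' >/dev/null && python3 ok.py && python3 -m crank '[0.001,0,0,0,0, 0.001,0,0,0,0, 0,0,0,0,0]' >/dev/null && python3 ok.py && python3 -m crank '[0.001,0,0,0,0, 0.001,0,0,0,0, 0,0,0,0,0]' > /dev/null && python3 ok.py && python3 -m crank '[0.001,0,0,0,0, 0.001,0,0,0,0, 0,0,0,0,0]' >/dev/null && python3 ok.py && python3 -m crank '[0.001,0,0,0,0, 0.001,0,0,0,0, 0,0,0,0,0]' >/dev/null && python3 ok.py && python3 -m crank '[0.001,0,0,0,0, 0.001,0,0,0,0, 0,0,0,0,0]' >/dev/null && python3 ok.py && python3 -m crank '[0.001,0,0,0,0, 0.001,0,0,0,0, 0,0,0,0,0]' >/dev/null && python3 ok.py && python3 -m crank '[0.001,0,0,0,0, 0.001,0,0,0,0, 0,0,0,0,0]' >/dev/null && python3 ok.py ; python3 -c "from h import *;inchest()"
```

```text
time_s: 34.07
ee_pos: [0.5553, -0.3172, 0.0675]
orientation: [-0.424, 1.529, 0.425]
wrist_force: [0.7, -0.5, -0.1]
opening: 0.0341
guard z 0.0675 [ 0.7 -0.5 -0.1]
guard z 0.0664 [ 0.  -0.5 -1.2]
guard z 0.0632 [ 0.8 -0.9 -1.5]
guard z 0.0609 [-0.5 -0.  -0.7]
guard z 0.0589 [-0.2  0.5 -1. ]
guard z 0.0570 [-0.1  0.2 -1.5]
guard z 0.0550 [ 0.6 -0.6 -0.5]
guard z 0.0530 [ 0.  -0.2 -1.6]
guard z 0.0509 [ 0.6  0.6 -1. ]
guard z 0.0490 [-0.1 -0.4  0. ]
guard z 0.0469 [ 0.4 -0.6 -0.8]
guard z 0.0455 [-1.7  1.2  4.3]
chest xy -0.0044 0.0007 z 0.0455 zang 30.99 [-1.7  1.2  4.3] 0.0343 t 36.8167
```

```bash
python3 -m crank '[0,0,0,0,44, 0,0,0,0,44, 0,0,0,0,44, 0,0,0,0,44, 0,0,0,0,44]'; python3 -m crank '[-0.005,0,0,0,44, -0.01,0,0,0,44, -0.02,0,0,0,44, -0.03,0,0,0,44, -0.03,0,0,0,44, -0.03,0,0,0,44, -0.03,0,0,0,44, -0.03,0,0,0,44, -0.03,0,0,0,44, -0.03,0,0,0,44, -0.02,0,0,0,44, 0,0,0,0,44]'
python3 - <<'E'
from h import *
inchest(); rel(*chest(-.18,-.02),.31,121)
w=snapshot("wrist"); pickle.dump(w,open("pics/w3.pkl","wb")); cv2.imwrite("pics/w3.png",cv2.resize(w["frame"],(640,480),interpolation=3))
E
```

```text
time_s: 37.23
ee_pos: [0.555, -0.3171, 0.0451]
orientation: [-0.424, 1.529, 0.424]
wrist_force: [0.2, 0.1, 0.3]
opening: 0.0382
time_s: 38.23
ee_pos: [0.5563, -0.3175, 0.3168]
orientation: [-0.428, 1.523, 0.419]
wrist_force: [0.9, -0.6, 0.5]
opening: 0.0376
chest xy -0.0035 0.0015 z 0.3168 zang 31.0 [ 0.9 -0.6  0.5] 0.0376 t 38.2333
shift [ 0.0054  0.1766 -0.0206] dist 0.178 zang 31.0 spin -1.5708 t 38.2333
```

View pics/w3.png

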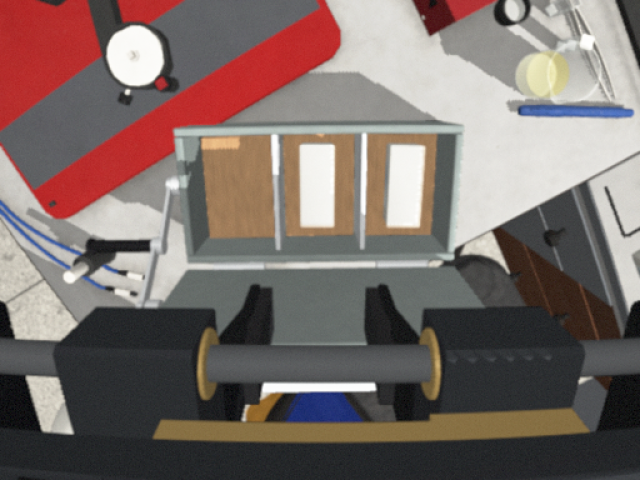

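Run:
```python
from h import *
w=pickle.load(open("pics/w3.pkl","rb")); t=pickle.load(open("pics/top4.pkl","rb")); X=np.array([np.cos(TH),np.sin(TH)]);Y=np.array([-X[1],X[0]])
k=.8
for n,p in dict(inn=(150,245),outh=(88,246),post=(75,271)).items():
    q=at(w,p[0]*k,p[1]*k,.117 if n!='post' else .08); d=q[:2]-C; print(n,q.round(4),(d@X).round(4),(d@Y).round(4))
f=lambda p:(290+p[0]*110/600,140+p[1]*110/600)
for a,b in(((88,246),(543,523)),((150,245),(495,455))): q=tri(w,(a[0]*k,a[1]*k),t,f(b)); q=(q[0]+q[1])/2; d=q[:2]-C; print(q.round(4),(d@X).round(4),(d@Y).round(4))
```

```text
inn [ 0.4483 -0.4292  0.117 ] 0.0374 -0.1483
outh [ 0.3981 -0.4606  0.117 ] 0.0388 -0.2076
post [ 0.384  -0.5158  0.08  ] 0.079 -0.2479
[ 0.3983 -0.461   0.1169] 0.0392 -0.2076
[ 0.4431 -0.44    0.0938] 0.044 -0.1583
```

```bash
python3 -m crank '[0,0,0,-0.1122,35, 0,0,0,-0.1122,35, 0,0,0,-0.1122,35, 0,0,0,-0.1122,35, 0,0,0,-0.1122,35, 0,0,0,-0.1122,35, 0,0,0,-0.1122,35, 0,0,0,-0.1122,35, 0,0,0,-0.1122,35, 0,0,0,-0.1122,35, 0,0,0,-0.1122,35, 0,0,0,-0.1122,35, 0,0,0,-0.1122,35, 0,0,0,-0.1122,35, 0,0,0,0,35]'
python3 -m crank '[0,0.0272,-0.0059,0,35, 0,0.0272,-0.0059,0,35, 0,0.0272,-0.0059,0,35, 0,0.0272,-0.0059,0,35, 0,0.0272,-0.0059,0,35, 0,0.0272,-0.0059,0,35, 0,0.0272,-0.0059,0,35, 0,0,0,0,35, 0,0,0,0,35]'
python3 - <<'E'
from h import *
inchest(); rel(*chest(.038,-.189),.108,120.7)
w=snapshot("wrist"); t=snapshot("top"); pickle.dump(w,open("pics/w4.pkl","wb"))
cv2.imwrite("pics/w4.png",cv2.resize(w["frame"],(640,480),interpolation=3))
E
```

```text
time_s: 39.53
ee_pos: [0.5546, -0.3169, 0.3095]
orientation: [-1.598, 0.899, 1.6]
wrist_force: [-0.1, -1.1, -0.4]
opening: 0.0303
time_s: 40.28
ee_pos: [0.4229, -0.4415, 0.3079]
orientation: [-1.585, 0.907, 1.593]
wrist_force: [0.2, -0.3, -0.5]
opening: 0.0305
chest xy 0.035 -0.1766 z 0.3079 zang 120.51 [ 0.2 -0.3 -0.5] 0.0305 t 40.2833
shift [ 0.1999  0.0122 -0.0039] dist 0.2 zang 120.51 spin -0.0034 t 40.2833
```

View pics/w4.png

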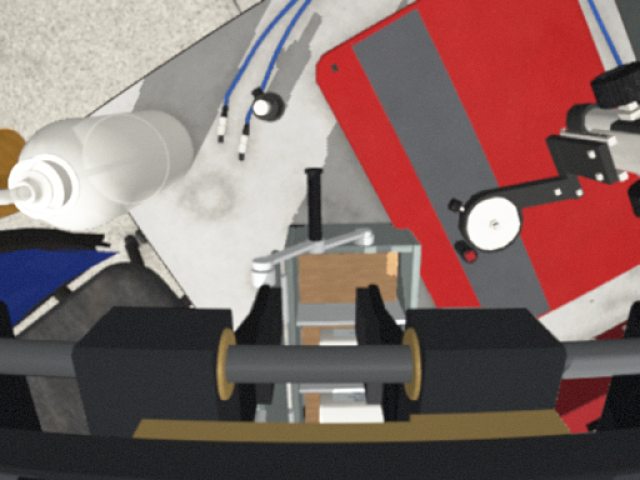

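```bash
python3 - <<'E'
from h import *
w=pickle.load(open("pics/w4.pkl","rb")); X=np.array([np.cos(TH),np.sin(TH)]);Y=np.array([-X[1],X[0]])
for p in [(316,238),(315,182),(314,172)]:
    q=at(w,p[0]*.8,p[1]*.8,.117); d=q[:2]-C; print(q.round(4),(d@X).round(4),(d@Y).round(4))
E
python3 -m crank '[0.02,0.006,-0.001,0,32, 0.025,0.006,-0.001,0,32, 0.025,0,-0.001,0,32, 0.025,0,0,0,32, 0.02,0,0,0,32, 0,0,0,0,32, 0,0,0,0,32]'; python3 -c "from h import *;inchest()"
```

```text
[ 0.4492 -0.4276  0.117 ] 0.0365 -0.1468
[ 0.4077 -0.453   0.117 ] 0.0371 -0.1955
[ 0.4009 -0.458   0.117 ] 0.0379 -0.2038
time_s: 40.97
ee_pos: [0.4174, -0.4461, 0.1936]
orientation: [-1.593, 0.901, 1.602]
wrist_force: [0.4, 0.1, 1.0]
opening: 0.0279
chest xy 0.0361 -0.1836 z 0.1936 zang 121.15 [0.4 0.1 1. ] 0.0279 t 40.9667
```

```bash
python3 -m crank '[0.02,0.0015,-0.001,0,32, 0.02,0,0,0,32, 0.02,0,0,0,32, 0.015,0,0,0,32, 0.0105,0,0,0,32, 0,0,0,0,32]'; python3 ok.py && python3 -m crank '[0,0,0,0,0, 0,0,0,0,0, 0,0,0,0,0, 0,0,0,0,0, 0,0,0,0,0]'; python3 -c "from h import *;inchest()"
```

```text
time_s: 41.47
ee_pos: [0.4153, -0.4486, 0.1072]
orientation: [-1.592, 0.902, 1.601]
wrist_force: [0.1, 0.1, 0.2]
opening: 0.0276
guard z 0.1072 [0.1 0.1 0.2]
time_s: 41.88
ee_pos: [0.4159, -0.4495, 0.1092]
orientation: [-1.595, 0.903, 1.598]
wrist_force: [-0.2, -0.1, 3.9]
opening: 0.011
chest xy 0.0383 -0.1865 z 0.1092 zang 121.04 [-0.2 -0.1  3.9] 0.011 t 41.8833
```

```bash
python3 -m crank '[-0.002,0,0.002,0,0, -0.002,0,0.002,0,0, -0.002,0,0.002,0,0, -0.002,0,0.002,0,0, 0,0,0,0,0]'; python3 -m crank '[-0.002,0,0.002,0,0, -0.002,0,0.002,0,0, -0.002,0,0.002,0,0, -0.002,0,0.002,0,0, 0,0,0,0,0]'
```

```text
time_s: 42.3
ee_pos: [0.4112, -0.4421, 0.1166]
orientation: [-1.593, 0.903, 1.599]
wrist_force: [3.3, -1.3, -1.2]
opening: 0.0113
time_s: 42.72
ee_pos: [0.4061, -0.4341, 0.1236]
orientation: [-1.59, 0.901, 1.602]
wrist_force: [-0.5, 3.9, -7.8]
opening: 0.0112
```

```bash
python3 -m crank '[-0.002,0,0.002,0,0, -0.002,0,0.002,0,0, -0.0015,0,0.0015,0,0, 0,0,0,0,0, 0,0,0,0,0]'; python3 -c "from h import *;inchest()"
```

```text
time_s: 43.13
ee_pos: [0.4025, -0.4283, 0.1275]
orientation: [-1.587, 0.9, 1.605]
wrist_force: [-1.9, 7.5, -18.7]
opening: 0.011
chest xy 0.0133 -0.1873 z 0.1275 zang 121.09 [ -1.9   7.5 -18.7] 0.011 t 43.1333
```

```bash
python3 -m crank '[0.002,0,0.001,0,0, 0,0,0,0,0]'; python3 -m crank '[0,0,0,0,32, 0,0,0,0,32, 0,0,0,0,32, 0,0,0,0,32]';  python3 -m crank '[-0.01,0,0,0,32, -0.02,0,0,0,32, -0.03,0,0,0,32, -0.03,0,0,0,32, -0.03,0,0,0,32, -0.03,0,0,0,32, -0.03,0,0,0,32, -0.02,0,0,0,32, 0,0,0,0,32]'
python3 - <<'E'
from h import *
inchest(); 
w=snapshot("wrist"); pickle.dump(w,open("pics/w5.pkl","wb")); t=snapshot("scene"); pickle.dump(t,open("pics/s5.pkl","wb"))
cv2.imwrite("pics/w5.png",np.hstack([cv2.resize(w["frame"],(448,336),interpolation=3),cv2.resize(t["frame"][90:190,250:350],(336,336),interpolation=3)]))
E
```

```text
time_s: 43.3
ee_pos: [0.403, -0.429, 0.1269]
orientation: [-1.591, 0.902, 1.601]
wrist_force: [-1.2, 5.5, -14.1]
opening: 0.0106
time_s: 43.63
ee_pos: [0.4047, -0.431, 0.1292]
orientation: [-1.596, 0.904, 1.596]
wrist_force: [0.3, -0.2, 0.9]
opening: 0.0258
time_s: 44.38
ee_pos: [0.406, -0.4307, 0.3335]
orientation: [-1.6, 0.904, 1.593]
wrist_force: [1.0, -0.2, -0.4]
opening: 0.0282
chest xy 0.0171 -0.1855 z 0.3335 zang 121.03 [ 1.  -0.2 -0.4] 0.0282 t 44.3833
```

View pics/w5.png

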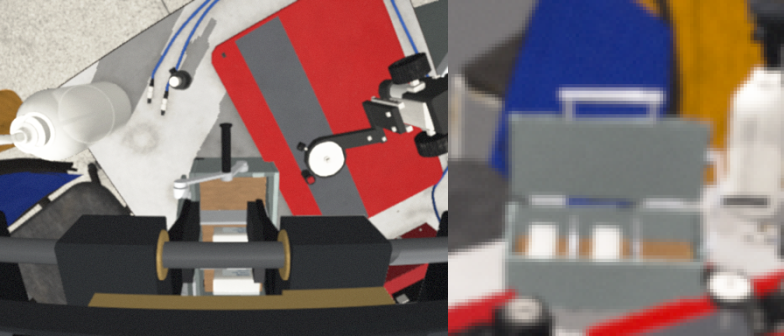

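Run:
```python
from h import *
w=pickle.load(open("pics/w5.pkl","rb")); s=pickle.load(open("pics/s5.pkl","rb")); X=np.array([np.cos(TH),np.sin(TH)]);Y=np.array([-X[1],X[0]])
for p in [(228,160),(225,128)]:
    for z in(.117,.138):
        q=at(w,p[0]*512/448,p[1]*512/448,z); d=q[:2]-C; print("pin",z,(d@X).round(4),(d@Y).round(4))
for p in [(562,95),(664,95)]:
    for z in(.252,.258):
        q=at(s,250+(p[0]-448)*100/336,90+p[1]*100/336,z); d=q[:2]-C; print("bar",z,q.round(3),(d@X).round(4),(d@Y).round(4))
rel(*chest(.0573,.0),.33,120.7)
```

```text
pin 0.117 0.0112 -0.1565
pin 0.138 0.0115 -0.1627
pin 0.117 0.0155 -0.1989
pin 0.138 0.0156 -0.2027
bar 0.252 [ 0.645 -0.338  0.252] 0.0592 0.0677
bar 0.258 [ 0.639 -0.328  0.258] 0.0482 0.0672
bar 0.252 [ 0.537 -0.414  0.252] 0.0693 -0.0641
bar 0.258 [ 0.532 -0.404  0.258] 0.0582 -0.0635
shift [-0.001  -0.186  -0.0422] dist 0.191 zang 121.04 spin 0.0059 t 44.4833
```

```bash
python3 -m crank '[0,-0.0266,-0.006,0,45, 0,-0.0266,-0.006,0,45, 0,-0.0266,-0.006,0,45, 0,-0.0266,-0.006,0,45, 0,-0.0266,-0.006,0,45, 0,-0.0266,-0.006,0,45, 0,-0.0266,-0.006,0,45, 0,0,0,0,45, 0,0,0,0,45]'
python3 - <<'E'
from h import *
rel(*chest(.056,.0),.25,120.7);inchest(); 
w=snapshot("wrist"); pickle.dump(w,open("pics/w6.pkl","wb")); cv2.imwrite("pics/w6.png",cv2.resize(w["frame"],(512,384)))
E
```

```text
time_s: 45.23
ee_pos: [0.5868, -0.3683, 0.326]
orientation: [-1.594, 0.899, 1.603]
wrist_force: [-0.8, 0.4, -0.2]
opening: 0.0394
shift [ 0.076   0.0017 -0.0005] dist 0.076 zang 121.23 spin 0.0093 t 45.2333
chest xy 0.0558 0.0018 z 0.326 zang 121.23 [-0.8  0.4 -0.2] 0.0394 t 45.2333
```

View pics/w6.png

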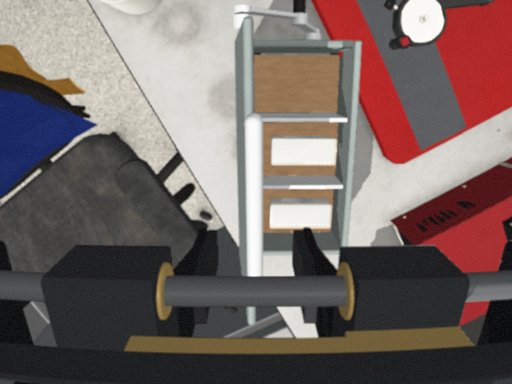

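```bash
python3 - <<'E'
from h import *
w=pickle.load(open("pics/w6.pkl","rb")); X=np.array([np.cos(TH),np.sin(TH)]);Y=np.array([-X[1],X[0]])
for p in [(254,130),(254.5,240)]:
    q=at(w,*p,.258); d=q[:2]-C; print("bar",(d@X).round(4),(d@Y).round(4))
E
python3 -m crank '[0.02,0.001,0,0,40, 0.02,0,0,0,40, 0.02,0,0,0,40, 0.01,0,0,0,40, 0.006,0,0,0,40, 0,0,0,0,40]' && python3 ok.py && python3 -m crank '[0,0,0,0,0, 0,0,0,0,0, 0,0,0,0,0, 0,0,0,0,0, 0,0,0,0,0, 0,0,0,0,0]'; python3 -c "from h import *;inchest()"
```

```text
bar 0.0567 -0.0493
bar 0.0555 0.0313
time_s: 45.78
ee_pos: [0.5835, -0.3715, 0.2506]
orientation: [-1.591, 0.904, 1.599]
wrist_force: [0.4, 0.3, -0.7]
opening: 0.0347
guard z 0.2506 [ 0.4  0.3 -0.7]
time_s: 46.28
ee_pos: [0.5849, -0.3705, 0.252]
orientation: [-1.594, 0.902, 1.598]
wrist_force: [0.5, 0.5, 3.0]
opening: 0.0106
chest xy 0.0567 -0.001 z 0.252 zang 121.05 [0.5 0.5 3. ] 0.0106 t 46.2833
```

```bash
python3 -m crank '[0.0007,0,0.0065,0,0, 0.0007,0,0.0065,0,0, 0.0017,0,0.0085,0,0, 0.0017,0,0.0085,0,0, 0.0025,0,0.0082,0,0, 0.0025,0,0.0082,0,0, 0,0,0,0,0]'; python3 -m crank '[0.0033,0,0.008,0,0, 0.0034,0,0.008,0,0, 0.0041,0,0.0076,0,0, 0.0041,0,0.0075,0,0, 0.0048,0,0.0071,0,0, 0.0049,0,0.0071,0,0, 0,0,0,0,0]';python3 -c "from h import *;inchest()"
```

```text
time_s: 46.87
ee_pos: [0.5599, -0.3297, 0.2415]
orientation: [-1.593, 0.903, 1.601]
wrist_force: [0.2, 0.9, 1.1]
opening: 0.0108
time_s: 47.45
ee_pos: [0.5362, -0.2908, 0.2161]
orientation: [-1.592, 0.902, 1.602]
wrist_force: [-0.6, 0.1, -1.6]
opening: 0.0114
chest xy -0.0367 -0.0021 z 0.2161 zang 121.1 [-0.6  0.1 -1.6] 0.0114 t 47.45
```

```bash
python3 -m crank '[0.0055,0,0.0066,0,0, 0.0055,0,0.0066,0,0, 0.0061,0,0.006,0,0, 0.0062,0,0.006,0,0, 0.0067,0,0.0053,0,0, 0.0067,0,0.0053,0,0, 0,0,0,0,0]'; python3 -c "from h import *;inchest()"; python3 -m crank '[0.0072,0,0.0046,0,0, 0.0072,0,0.0046,0,0, 0.0076,0,0.0039,0,0, 0.0077,0,0.0039,0,0, 0,0,0,0,0]';python3 -c "from h import *;inchest()"
```

```text
time_s: 48.03
ee_pos: [0.5179, -0.2602, 0.1791]
orientation: [-1.592, 0.902, 1.601]
wrist_force: [1.9, -0.5, -1.6]
opening: 0.0109
chest xy -0.0724 -0.0023 z 0.1791 zang 121.09 [ 1.9 -0.5 -1.6] 0.0109 t 48.0333
time_s: 48.45
ee_pos: [0.5094, -0.2461, 0.1494]
orientation: [-1.593, 0.902, 1.6]
wrist_force: [3.4, -1.8, -2.4]
opening: 0.011
chest xy -0.0889 -0.0023 z 0.1494 zang 121.06 [ 3.4 -1.8 -2.4] 0.011 t 48.45
```

```bash
python3 -m crank '[0.0075,0,0.0026,0,0, 0.0075,0,0.0026,0,0, 0.0055,0,0.0013,0,0, 0.0055,0,0.0013,0,0, 0.0055,0,0.0013,0,0, 0,0,0,0,0]'; python3 -c "from h import *;inchest()"; python3 -m crank '[0.0045,0,0.0007,0,0, 0.0045,0,0.0007,0,0, 0.004,0,0.0006,0,0, 0.004,0,0.0006,0,0, 0,0,0,0,0]';python3 -c "from h import *;inchest()"
```

```text
time_s: 48.95
ee_pos: [0.5043, -0.2375, 0.1181]
orientation: [-1.591, 0.901, 1.602]
wrist_force: [-3.4, 4.8, 0.5]
opening: 0.0114
chest xy -0.0989 -0.0024 z 0.1181 zang 121.1 [-3.4  4.8  0.5] 0.0114 t 48.95
time_s: 49.37
ee_pos: [0.5028, -0.235, 0.1014]
orientation: [-1.591, 0.901, 1.602]
wrist_force: [-4.2, 5.8, -0.1]
opening: 0.011
chest xy -0.1018 -0.0024 z 0.1014 zang 121.1 [-4.2  5.8 -0.1] 0.011 t 49.3667
```

```bash
python3 -m crank '[0.0025,0,0.0003,0,0, 0.0025,0,0.0003,0,0, 0.0025,0,0.0003,0,0, 0.0025,0,0.0002,0,0, 0.002,0,0,0,0, 0,0,0,0,0]';python3 ok.py; python3 -m crank '[0.001,0,0,0,0, 0.001,0,0,0,0, 0.001,0,0,0,0, 0,0,0,0,0]';python3 -c "from h import *;inchest()"; python3 -m crank '[0.001,0,0,0,0, 0.001,0,0,0,0, 0,0,0,0,0]';python3 -c "from h import *;inchest()"
```

```text
time_s: 49.87
ee_pos: [0.5021, -0.2341, 0.0896]
orientation: [-1.591, 0.901, 1.602]
wrist_force: [-4.7, 5.8, -1.2]
opening: 0.0107
guard z 0.0896 [-4.7  5.8 -1.2]
time_s: 50.2
ee_pos: [0.5021, -0.2339, 0.0867]
orientation: [-1.591, 0.901, 1.603]
wrist_force: [-5.4, 6.9, -1.1]
opening: 0.011
chest xy -0.1031 -0.0024 z 0.0867 zang 121.1 [-5.4  6.9 -1.1] 0.011 t 50.2
time_s: 50.45
ee_pos: [0.5021, -0.2339, 0.0848]
orientation: [-1.591, 0.901, 1.603]
wrist_force: [-5.2, 6.1, -1.3]
opening: 0.0107
chest xy -0.1031 -0.0024 z 0.0848 zang 121.1 [-5.2  6.1 -1.3] 0.0107 t 50.45
```

```bash
python3 -m crank '[0.001,0,0,0,0, 0.0005,0,0,0,0, 0,0,0,0,0]' && python3 -m crank '[0.001,0,0,0,0, 0.0005,0,0,0,0, 0,0,0,0,0]'
```

```text
time_s: 50.7
ee_pos: [0.502, -0.2339, 0.0833]
orientation: [-1.59, 0.901, 1.603]
wrist_force: [-5.4, 6.0, 0.3]
opening: 0.0108
time_s: 50.95
ee_pos: [0.502, -0.2338, 0.082]
orientation: [-1.591, 0.901, 1.603]
wrist_force: [-6.2, 7.7, 3.5]
opening: 0.0108
```

```bash
python3 -m crank '[0.001,0,0,0,0, 0.001,0,0,0,0, 0,0,0,0,0, 0,0,0,0,0]' && python3 -m crank '[0,0,0,0,30, 0,0,0,0,30, 0,0,0,0,30, 0,0,0,0,30, -0.01,0,0,0,30, -0.02,0,0,0,30, -0.03,0,0,0,30, -0.04,0,0,0,30, -0.04,0,0,0,30, -0.04,0,0,0,30, -0.04,0,0,0,30, 0,0,0,0,30]'; python3 -m crank '[0,-0.03,0.02,0,40, 0,-0.03,0.02,0,40, 0,-0.03,0.02,0,40, 0,-0.03,0.02,0,40, 0,-0.03,0.02,0,40, 0,-0.03,0.02,0,40, 0,-0.03,0.01,0,40, 0,0,0,0,40]'
python3 - <<'E'
from h import *
t=snapshot("top"); s=snapshot("scene"); pickle.dump(t,open("pics/top7.pkl","wb"))
o=pickle.load(open("pics/top0.pkl","rb")); d=cv2.absdiff(t["frame"],o["frame"]).max(2); 
cv2.imwrite("pics/c7.png",np.hstack([cv2.resize(t["frame"],(448,336),interpolation=3),cv2.resize(t["frame"][150:250,295:395],(336,336),interpolation=3)]))
for n,(x0,y0,x1,y1) in dict(left=(105,155,200,215),pens=(245,120,300,165),lens=(205,235,230,260),post=(390,225,415,250),chest=(300,150,385,240)).items(): print(n,(d[y0:y1,x0:x1]>40).sum())
st=telemetry.state(); print(st["time_s"],st["ee_pos"],st["wrist_force"])
E
```

```text
time_s: 51.28
ee_pos: [0.5021, -0.2338, 0.0816]
orientation: [-1.591, 0.902, 1.603]
wrist_force: [-14.3, 8.4, 22.6]
opening: 0.0112
time_s: 52.28
ee_pos: [0.5063, -0.2356, 0.3087]
orientation: [-1.602, 0.901, 1.59]
wrist_force: [1.4, -0.0, -0.1]
opening: 0.0258
time_s: 52.95
ee_pos: [0.6177, -0.0082, 0.3009]
orientation: [-1.598, 0.892, 1.606]
wrist_force: [-1.3, 0.6, -0.0]
opening: 0.0344
left 286
pens 818
lens 0
post 0
chest 332
53.05 [ 0.61682975 -0.01415864  0.30083512] [ 0.3729611  -0.73982029  0.39725713]
```

View pics/c7.png

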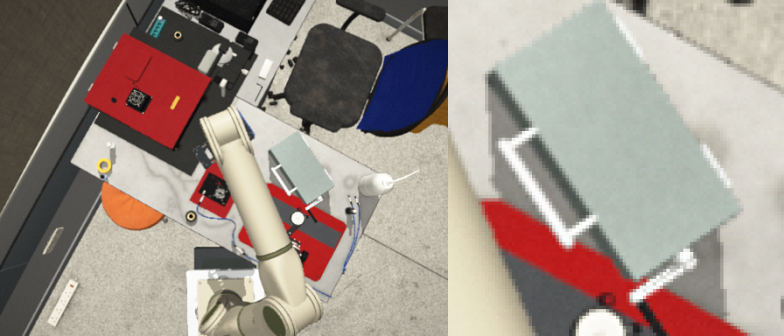

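Run:
```python
from h import *
o=pickle.load(open("pics/top0.pkl","rb"))["frame"];t=pickle.load(open("pics/top7.pkl","rb"))["frame"]
d=cv2.absdiff(o,t).max(2); print("lid",(d[150:235,322:395]>40).sum())
ys,xs=np.where(d[150:240,300:385]>40); print("chest diff cols",np.bincount(xs//10),"rows",np.bincount(ys//10))
ys,xs=np.where(d[155:215,105:200]>40); print("left diff x",xs.min()+105,xs.max()+105,"y",ys.min()+155,ys.max()+155)
from workcell import job_done; print(job_done())
```

```text
lid 0
chest diff cols [281  51] rows [  0   0   0   0   0  21  61 105 145]
left diff x 146 183 y 177 214
the job is handed in; nothing more can be done
None
```

The two boxes of microscope slides that were on the bench are in the chest, and the lid is shut. I handed the job in at about 53 s of the 210 s.

- **Lid up:** I raised the lid by its bar to the stop. A picture then put the stay's knuckle where it should be when locked.
- **Boxes:** I laid one box flat in the left bay and one in the middle bay. Each was lowered in 2 mm steps until the wrist force changed by about 5 N, then released. A later picture showed both lying flat.
- **Lid down:** I broke the stay by its knuckle, and pictures showed the pin moved and the lid at about 1.48 rad. I then lowered the lid by its bar in small steps until it was fully shut.

Last checks:
- The final top picture shows the lid, hinge and stay exactly as at the start.
- The spots around the post and the lens tube are unchanged. On the left of the bench the only changes are where the two boxes stood, so the tape roll and vial there are in place.
- The arm hid the marker and the items beside it in that last picture, so I did not recheck them. The arm stayed well above that area.

Points to note:
- **Hard press on closing:** the last push on the lid reached about 23 N down, a little more than I meant.
- **Similar card heights:** both boxes touched down at nearly the same height, about 34 mm, although the piles are said to differ. I did not see the cause.
- **White object left alone:** a box-sized white object lies on the far desk, about 1 m from the base. It is out of reach, so I took it as not belonging to the job.

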